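# Gauge two sample sleeves on a leaning pin and sort them

### The job

Lift the cover off the leaning gauge pin and stand it upright on the rubber mat. Then take the two steel sleeves from the rack one at a time, in either order: slide each along the pin as far as it will go without forcing it, and put it away before trying the next: in the square wooden tray if it went fully home against the shoulder, in the round steel dish if it stopped short. Try both, and leave the other things on the bench where they are.

Things in the scene. Friction and masses are not known exactly. Their poses are not given: they have to be found in the camera images.
- pin: steel gauge pin, 12.6 mm thick, 42 mm long, last 3 mm tapered to a 6.6 mm flat nose. Origin: on its axis at the round shoulder (42 mm across) it stands on; z runs up the pin, leaning 27 degrees from vertical, roughly towards the robot. Rigid. A clear sleeve slides on until its foot meets the shoulder; a choked one stops on the nose, foot about 20 mm short of the shoulder. Over 45 N is forcing it
- gauge: fixed stand of the pin: dark steel base 140 x 100 x 16 mm with a leaning grey column, shoulder 60 mm above the bench. Origin: on the bench straight below the pin's foot; the pin leans to its -x
- cap_mid (a point): centre of the loose white plastic cover, a plain round cap 34 mm in diameter and 59 mm long, closed at the top, z from mouth to top; this point is half-way (29.5 mm from each end). At the start it is over the pin with its mouth on the shoulder, leaning as the pin does; it lifts off along the pin (18 mm bore, loose). 0.05 kg
- sleeve_1_mid (a point): plain steel tube, outside 26 mm across, 50 mm long, bore 15 mm at both mouths; about 0.11 kg. This point is its centre, 25 mm from each end; z is its axis. It starts upright in either end well of the rack. Its bore may be clear right through, or choked near mid-length by a ridge (9 mm opening, same from both ends): only the pin tells
- sleeve_2_mid (a point): plain steel tube, outside 26 mm across, 50 mm long, bore 15 mm at both mouths; about 0.11 kg. This point is its centre, 25 mm from each end; z is its axis. It starts upright in either end well of the rack. Its bore may be clear right through, or choked near mid-length by a ridge (9 mm opening, same from both ends): only the pin tells
- mat: fixed square black rubber mat 100 x 100 x 4 mm, for the cover. Origin: centre of its underside, on the bench
- rack: fixed wooden block 190 x 70 x 40 mm, origin at the centre of its underside, x along its length. Four wells in a row, 32 mm wide and 8 mm deep (floor at 32 mm): the end wells at x = -66 and +66 mm hold the sleeves, the middle ones at -22 and +22 mm the stubs
- wood_tray: fixed square wooden tray, 130 x 130 mm, walls 20 mm high and 7 mm thick, floor 5 mm: for sleeves that go home. Origin: centre of its underside
- dish: fixed round steel dish, 132 mm across, walls 20 mm high and 4 mm thick, floor 4 mm: for sleeves that stop short. Origin: centre of its underside
- stub_1: bystander: solid dark steel stub, 18 mm diameter, 22 mm high, in a middle well of the rack; origin at its foot
- stub_2: bystander: same as stub_1, in the other middle well
- crucible: bystander: small steel cup, 40 mm across, 34 mm high; origin at its foot
- disc: bystander: aluminium disc 36 mm across, 12 mm high; origin at its foot
- sample_box: bystander: white plastic box 60 x 45 x 20 mm; origin under its centre
- beaker: bystander: glass beaker 64 mm across, 85 mm high, at the far side; origin at its foot
- driver: bystander: screwdriver 170 mm long, lying at the far side
- wrench: bystander: wrench 150 mm long, lying at the far side
There are look-alikes about, which are no part of the job. What is shaped like the part that bears cap_mid but blue is not meant.

How it is judged (in metres and radians):
On the way, in this order (a step that is already met when the one before it is completed fails the run):
1. the cover stands upright on the mat (horizontal distance between cap_mid and mat below 0.05 m and angle between cap_mid's own z axis and vertical below 0.15 rad and height (world z) of cap_mid below 0.04 m and linear speed of cap below 0.02 m/s), for 0.2 s.
2. the first sleeve is tried on the pin as far as it goes (((x of sleeve_2_mid in the frame of pin between -0.006 and 0.006 m and y of sleeve_2_mid in the frame of pin between -0.006 and 0.006 m and z of sleeve_2_mid in the frame of pin between 0 and 0.029 m and angle between the z axis of sleeve_2_mid and the z axis of pin, either way round below 0.2 rad) or (x of sleeve_1_mid in the frame of pin between -0.006 and 0.006 m and y of sleeve_1_mid in the frame of pin between -0.006 and 0.006 m and z of sleeve_1_mid in the frame of pin between 0 and 0.0475 m and angle between the z axis of sleeve_1_mid and the z axis of pin, either way round below 0.2 rad and contact force between sleeve_1 and pin above 0.5 N))), for 0.05 s.
3. the second sleeve is tried as far as it goes, the first lying in its proper tray ((((x of sleeve_2_mid in the frame of pin between -0.006 and 0.006 m and y of sleeve_2_mid in the frame of pin between -0.006 and 0.006 m and z of sleeve_2_mid in the frame of pin between 0 and 0.029 m and angle between the z axis of sleeve_2_mid and the z axis of pin, either way round below 0.2 rad) and horizontal distance between sleeve_1_mid and dish below 0.055 m and height (world z) of sleeve_1_mid between 0 and 0.042 m and linear speed of sleeve_1 below 0.02 m/s) or ((x of sleeve_1_mid in the frame of pin between -0.006 and 0.006 m and y of sleeve_1_mid in the frame of pin between -0.006 and 0.006 m and z of sleeve_1_mid in the frame of pin between 0 and 0.0475 m and angle between the z axis of sleeve_1_mid and the z axis of pin, either way round below 0.2 rad and contact force between sleeve_1 and pin above 0.5 N) and x of sleeve_2_mid in the frame of wood_tray between -0.055 and 0.055 m and y of sleeve_2_mid in the frame of wood_tray between -0.055 and 0.055 m and height (world z) of sleeve_2_mid between 0 and 0.042 m and linear speed of sleeve_2 below 0.02 m/s))), for 0.05 s.
At the end, for the whole second after the job is handed in: The clear sleeve rests in the wooden tray, centre within 55 mm of its centre lines; the choked one in the dish, centre within 55 mm of its centre; both centres under 42 mm high. The cover stands upright (0.15 rad) on the mat within 50 mm of its centre. All at rest (under 0.02 m/s) (all of step 1 and x of sleeve_2_mid in the frame of wood_tray between -0.055 and 0.055 m and y of sleeve_2_mid in the frame of wood_tray between -0.055 and 0.055 m and height (world z) of sleeve_2_mid between 0 and 0.042 m and linear speed of each of sleeve_2, sleeve_1 below 0.02 m/s and horizontal distance between sleeve_1_mid and dish below 0.055 m and height (world z) of sleeve_1_mid between 0 and 0.042 m); the robot touches nothing.
It fails at once if a bystander is moved more than 25 mm (distance of any of stub_1, stub_2, crucible, disc, sample_box, beaker, driver, wrench from where it was at the start of the episode above 0.025 m).
It fails at once if a sleeve is forced on the pin (over 45 N) (contact force between any of sleeve_1, sleeve_2 and pin above 45 N).
It also fails if it takes over 72 s, if anything falls off the work surface, if the arm or the gripper's body presses on something with over 40 N, if the wrist force passes 120 N, or if a joint passes its speed limit or range.

### The arm

A 6-joint arm with a two-finger parallel gripper is mounted at the origin on the work surface. World frame = base frame: x ahead of the robot, y to its left, z up, the work surface at z = 0. Lengths are in mm, angles in degrees, forces in N, time in s.
With the tool pointing down it reaches from about 350 to 850 mm from the base axis. Payload 8.1 kg.
Tool frame: the origin (TCP) lies between the finger pads; the fingertips stand 14 mm ahead of it and the grasp point (between the pads) lies 5 mm behind it; z points along the fingers, x is the direction in which the jaws open and shut, and the axes are right-handed (so a half turn about z gives the same grasp; the last joint's range is limited). The gripper opens to 85 mm and grips with 20 to 120 N. Pads are 22 mm wide; open, the fingers measure 114 mm over their backs; the gripper's body (76 mm by 85 mm) begins 54 mm behind the grasp point. The pads swing forward as they close: fully open they stand 13 mm farther back than shut.
Start: joints at [-70.21, 7.471, 85.268, -0, 87.261, -4.893], TCP at [250.579, -545.175, 245.292] pointing down, gripper open.
Joint ranges: [-169.43, 169.43], [-51.17, 129.36], [1.28, 143.12], [-76.62, 256.62], [0, 156.53], [-152.29, 152.29]. Speed limits (degrees/s): [136.94, 136.94, 159.86, 180, 180, 180].

### API

Orientations are given as [roll, pitch, yaw] about the fixed x, y, z axes, in that order (R = Rz(yaw) Ry(pitch) Rx(roll)).
In Python, from bench import r, vision, job gives the robot as it stands.
- The arm moves only by the tool send_rows, never from a script. Its arguments are lists of equal length, an entry for each row: "dp": the shift along the world's x, y, z in mm, a list of three; "rot": the turn, a rotation vector about the world's x, y, z in rad, a list of three. In form: {"dp": [[tx, ty, tz], ...], "rot": [[wx, wy, wz], ...]}. A call has 1 to 5 rows; each row is the pose to reach, as a shift and turn from the pose commanded when the call began; what a row does not reach only later rows make up. A row lasts 1/8 s, in which the tool goes at most 62.5 mm and 10.7 degrees, less where a joint would pass 70% of its speed; a pose out of reach is approached as far as the arm can. A call with a gripper value outside its range is refused whole. "jaw" is the finger opening in mm, from 0 to 85.4, set as the call begins (left out, the last holds). The fingers move at their own pace and stop on an object; "force" is the grip in N (left out, the last holds). Time passes only in rows, so rows that repeat a pose let the fingers close. It gives the time, the measured TCP pose, the force and the opening at its end, in the units of the state.
- r.sense(): the state, without advancing time (a new reading comes with each control period).
- vision.snapshot(name): name is "side" or "top" or "wrist"; returns a dict with "pixels" (384x512x3 uint8, red, green, blue), "depth" (384x512 float32, mm along the optical axis (not along the pixel's ray), 0 where there is no reading), "intrinsics" (3x3 intrinsics, pixels), "world_from_camera" (4x4, takes a point from camera to world coordinates); the wrist camera has in their place "T_tool_cam" (4x4, takes a point from camera to tool coordinates, whose origin is the TCP and whose axes are the tool frame's). Camera axes: x right, y down, z forward; pixel columns grow to the right and rows downward; lengths in mm; the calibration is good to about 2 mm. A picture is of the moment at which its call begins: read the wrist's pose just before it.
- job.hand_in(): hands the job in, once; it reports no verdict.
The state is a dict: "time": time; "joint_pos": joint angles; "qd": joint speeds; "joint_efforts": joint torques, N m; "tool_pos": TCP position; "tcp_rot": TCP orientation; "ft_force": force on the tool from outside, world axes, zero at the start; "wrist_torque": the same for the moment, N m; "finger_gap": finger opening in mm.
Only numpy, scipy, OpenCV 4.12 (cv2) and the standard library are available. Lean on these libraries where they do the work, as an engineer would, in place of code of your own. Each camera call takes 0.05 s, during which the arm holds its last target.

## Working session

There is one attempt and no reset: what is moved stays moved. The work goes in short steps, Python scripts to look and compute and a tool call to move; the robot and the scene stay as the last step left them, time stands still between calls to the robot, and variables do not carry over. Pictures are saved under pics/ and viewed, and the job is handed in when it is done.

Besides the shell and the picture viewer there is one more tool, called after "Call:" as name(argument=value, ...), one argument or row to a line, values as JSON. send_rows: Moves the arm, as the interface text tells. Its arguments: {"type":"object","properties":{"dp":{"type":"array"},"rot":{"type":"array"},"jaw":{"type":"number"},"force":{"type":"number"}},"required":["dp","rot"]}

```bash
ls; mkdir -p pics
cat > h.py <<'E'
import numpy as np, cv2
from bench import r, vision, job
def snap(name):
    s=r.sense(); d=vision.snapshot(name); return s,d
def save(d,fn,crop=None,scale=1):
    im=d["pixels"][:,:,::-1]
    if crop: u0,v0,u1,v1=crop; im=im[v0:v1,u0:u1]
    if scale!=1: im=cv2.resize(im,None,fx=scale,fy=scale,interpolation=cv2.INTER_CUBIC)
    cv2.imwrite(fn,im)
def cloud(d,T=None):
    K=d["intrinsics"]; z=d["depth"]; h,w=z.shape
    u,v=np.meshgrid(np.arange(w),np.arange(h))
    P=np.stack([(u-K[0,2])/K[0,0]*z,(v-K[1,2])/K[1,1]*z,z],-1)
    T=d["world_from_camera"] if T is None else T
    W=P@T[:3,:3].T+T[:3,3]
    W[z<=0]=np.nan
    return W
E
python3 - <<'E'
from h import *
for n in("top","side"):
    s,d=snap(n); save(d,f"pics/{n}0.png",scale=1.5); np.savez(f"{n}0.npz",**d)
    print(d["intrinsics"],d["world_from_camera"])
print(s)
E
```

```text
pics
[[385.12913482   0.         258.36984334]
 [  0.         385.12913482 188.74944281]
 [  0.           0.           1.        ]] [[-2.81779706e-02 -9.90787286e-01  1.32463410e-01  4.78943569e+02]
 [-9.99588091e-01  2.72071886e-02 -9.13329389e-03  2.72778786e+01]
 [ 5.44519449e-03 -1.32666205e-01 -9.91145816e-01  1.11974235e+03]
 [ 0.00000000e+00  0.00000000e+00  0.00000000e+00  1.00000000e+00]]
[[471.44407179   0.         253.58905307]
 [  0.         471.44407179 188.15775128]
 [  0.           0.           1.        ]] [[ 9.51612282e-01 -2.05973716e-01  2.28054585e-01  3.50444982e+02]
 [-3.07042355e-01 -6.06839348e-01  7.33124135e-01 -7.55238628e+02]
 [-1.26118069e-02 -7.67672348e-01 -6.40718432e-01  7.70619528e+02]
 [ 0.00000000e+00  0.00000000e+00  0.00000000e+00  1.00000000e+00]]
{'time': 0.05, 'joint_pos': array([-7.02103096e+01,  7.51389277e+00,  8.53292391e+01,  1.80354872e-03,
        8.72600471e+01, -4.89029797e+00]), 'qd': array([-0.0165444 , -0.02688167, -0.00113137,  0.01002639,  0.0534932 ,
       -0.05605827]), 'joint_efforts': array([ 3.62659805e-03, -5.71378541e+01, -5.02328038e+01, -1.93978658e-04,
        9.18939739e-03, -7.10750072e-06]), 'tool_pos': array([ 250.4128058 , -544.68374671,  244.25744621]), 'tcp_rot': array([-1.79989409e+02,  1.02649838e-01, -6.53200899e+01]), 'ft_force': array([ 0.19210041, -0.43138247, -0.77086122]), 'wrist_torque': array([0.0388458 , 0.00502085, 0.0410372 ]), 'finger_gap': 85.4684467642076}
```

View pics/top0.png

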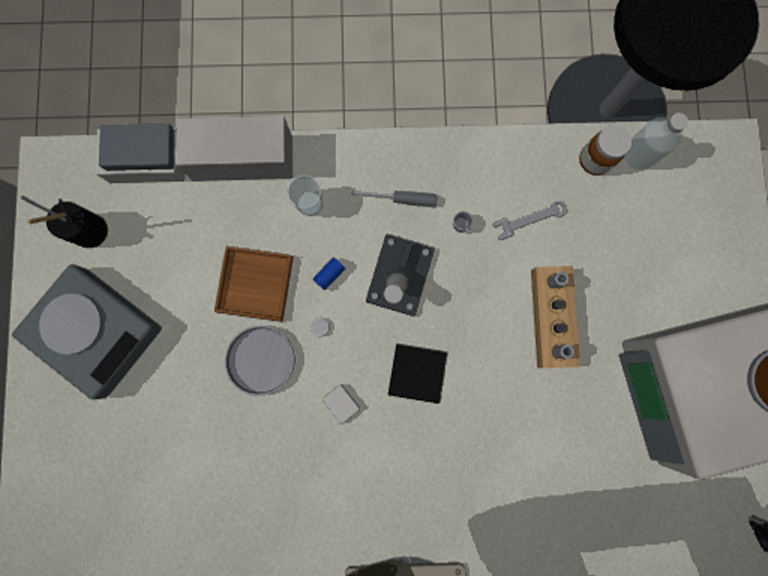

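View pics/side0.png

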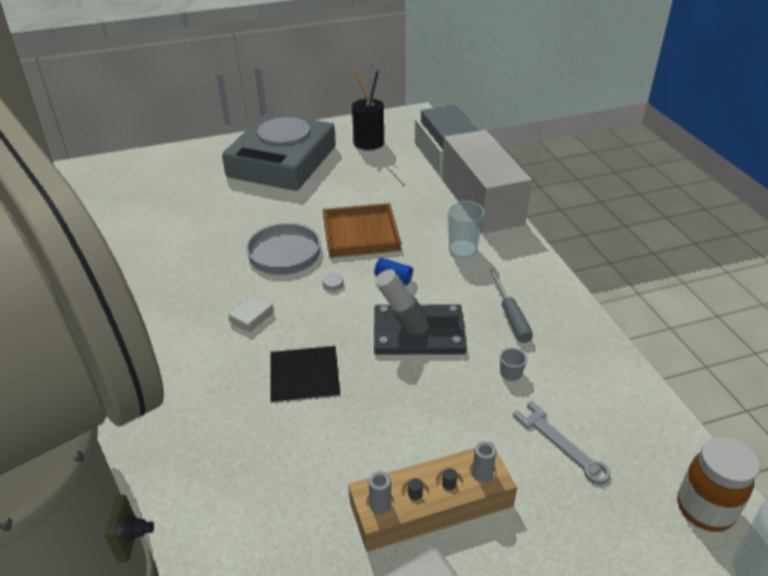

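Candidates for the cover: the off-white cap leaning on the gauge (top 395,290; side 393,290 in the 1.5x pictures), and a blue cylinder lying on the bench (top 329,273; side 394,271). The off-white one fits, since it is white and sits over the pin; the blue one is the look-alike. I'll confirm this in one crop and measure.

Run:
```python
from h import *
t=dict(np.load("top0.npz")); s=dict(np.load("side0.npz"))
a=cv2.resize(t["pixels"][140:225,225:305,::-1],(400,425),interpolation=cv2.INTER_CUBIC)
b=cv2.resize(s["pixels"][160:245,235:315,::-1],(400,425),interpolation=cv2.INTER_CUBIC)
cv2.imwrite("pics/crop0.png",np.hstack([a,b]))
W=cloud(t); V=cloud(s)
def p(W,u,v): print((u,v),np.round(W[int(v/1.5),int(u/1.5)],0))
for name,u,v in [("mat",418,373),("matc",395,345),("matc",447,350),("matc",441,402),("matc",389,397),("tray",255,284),("dish",261,360),("rack",556,318),("c",533,268),("c",572,266),("c",581,366),("c",540,366),("captop",394,293),("base",405,275)]:
    print(name,end=' '); p(W,u,v)
# cap/sleeve clusters from height
import numpy as np
np.set_printoptions(suppress=True,precision=1)
def box(W,x0,x1,y0,y1,z0,z1):
    m=(W[...,0]>x0)&(W[...,0]<x1)&(W[...,1]>y0)&(W[...,1]<y1)&(W[...,2]>z0)&(W[...,2]<z1); return W[m],m
c,m=box(W,300,700,-400,-200,60,95); print("sleeve pts",len(c)); 
n,l,st,ce=cv2.connectedComponentsWithStats(m.astype(np.uint8))
for i in range(1,n): print(st[i],W[l==i].mean(0),W[l==i].min(0),W[l==i].max(0))
c,m=box(V,300,700,-400,-200,60,95)
n,l,st,ce=cv2.connectedComponentsWithStats(m.astype(np.uint8))
for i in range(1,n): print("side",st[i],V[l==i].mean(0),V[l==i].min(0),V[l==i].max(0))
# rack top rect
for nm,M in(("top",W),("side",V)):
    c,m=box(M,300,700,-400,-130,36,43)
    n,l,st,ce=cv2.connectedComponentsWithStats(m.astype(np.uint8)); i=1+st[1:,4].argmax()
    q=M[l==i][:,:2].astype(np.float32); print("rack",nm,cv2.minAreaRect(q),len(q))
    c,m=box(M,350,700,-90,150,12,20)
    n,l,st,ce=cv2.connectedComponentsWithStats(m.astype(np.uint8)); i=1+st[1:,4].argmax()
    q=M[l==i][:,:2].astype(np.float32); print("base",nm,cv2.minAreaRect(q),len(q))
    c,m=box(M,350,700,-90,150,75,150); print(nm,len(c),c.min(0),c.max(0),c.mean(0))
```

```text
mat (418, 373) [455. -34.   5.]
matc (395, 345) [508.   7.  -1.]
matc (447, 350) [496. -94.  -2.]
matc (441, 402) [397. -78.  -2.]
matc (389, 397) [412.  21.   4.]
tray (255, 284) [634. 274.   6.]
dish (261, 360) [486. 263.   3.]
rack (556, 318) [ 549. -295.   39.]
c (533, 268) [ 653. -268.    1.]
c (572, 266) [ 647. -332.   41.]
c (581, 366) [ 458. -349.    1.]
c (540, 366) [ 460. -265.   24.]
captop (394, 293) [597.   9. 114.]
base (405, 275) [635. -15.  64.]
sleeve pts 168
[368 181  11  10  85] [ 618.7 -297.1   75.8] [ 606.6 -309.1   60.2] [ 631.  -284.7   87.1]
[371 229  12  10  83] [ 487.1 -297.5   77. ] [ 475.7 -310.5   60.1] [ 499.9 -286.    85.7]
side [316 295  15  19 231] [ 616.4 -302.9   74.6] [ 604.7 -314.1   60.2] [ 629.5 -288.    83.8]
side [246 315  15  19 243] [ 485.5 -303.8   74.8] [ 473.4 -315.3   60.5] [ 498.6 -287.8   84.1]
rack top ((553.535888671875, -298.9881286621094), (190.19691467285156, 71.2921371459961), 0.4411059617996216) 1146
base top ((644.0625, -6.7336883544921875), (100.0346908569336, 139.10775756835938), 71.8225326538086) 1021
top 190 [581.2 -11.5  76.2] [631.1  24.8 123. ] [603.7   6.2 107.2]
rack side ((552.275146484375, -300.6432189941406), (190.66796875, 73.29386138916016), 0.34394681453704834) 2538
base side ((642.2660522460938, -11.0853271484375), (99.54307556152344, 139.50955200195312), 71.65396881103516) 1042
side 341 [579.3 -16.7  75. ] [628.6  23.1 120. ] [601.3  -3.5  99.6]
```

View pics/crop0.png

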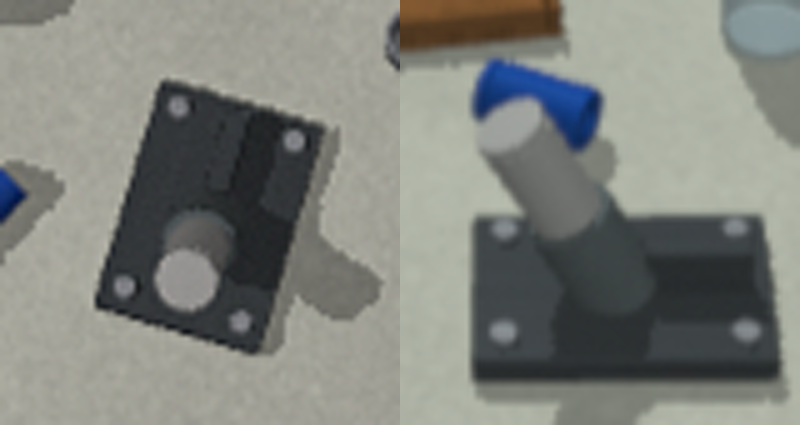

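Confirmed: the off-white cap (left crop 187,280) is on the leaning column, and the blue one lies apart. I'll fit the pin axis and look at the wrist camera mount.

Run:
```python
from h import *
from scipy.optimize import least_squares
np.set_printoptions(suppress=True,precision=2)
t=dict(np.load("top0.npz")); s=dict(np.load("side0.npz"))
th=np.radians(-18.25)
a=np.array([-np.sin(np.radians(27))*np.cos(th),-np.sin(np.radians(27))*np.sin(th),np.cos(np.radians(27))])
print(a)
for nm,d in(("top",t),("side",s)):
    M=cloud(d); m=(M[...,0]>350)&(M[...,0]<700)&(abs(M[...,1])<60)&(M[...,2]>80)&(M[...,2]<130)
    m=cv2.erode(m.astype(np.uint8),np.ones((3,3)))>0
    P=M[m]
    def res(o):
        q=P-np.array([o[0],o[1],60]); z=q@a; rr=np.linalg.norm(q-np.outer(z,a),axis=1)
        return np.where(rr<60, np.maximum(rr-17,z-59),0)  # capped cylinder sdf
    f=least_squares(res,[628,0],loss="soft_l1"); print(nm,f.x,np.abs(f.fun).mean(),len(P))
s,d=snap("wrist"); save(d,"pics/wrist0.png"); print(d["T_tool_cam"],d["intrinsics"])
```

```text
[-0.43  0.14  0.89]
top [620.23   1.19] 0.9274083359834818 112
side [619.4    0.25] 1.082817011260237 214
[[   1.     -0.      0.     -0.94]
 [   0.      0.95    0.32  -82.95]
 [  -0.     -0.32    0.95 -128.2 ]
 [   0.      0.      0.      1.  ]] [[298.71   0.   258.04]
 [  0.   298.71 190.73]
 [  0.     0.     1.  ]]
```

View pics/wrist0.png

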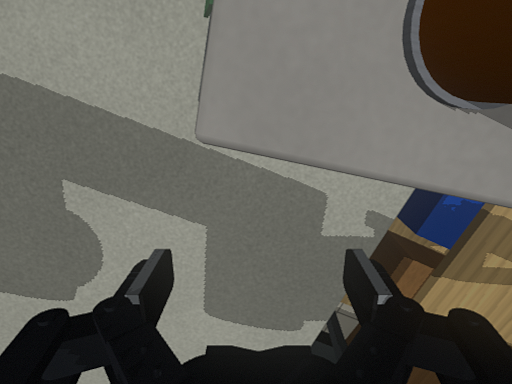

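```bash
cat > plan.py <<'E'
import numpy as np, json
from scipy.spatial.transform import Rotation as R
th=np.radians(-18.25); L=np.radians(27)
a=np.array([-np.sin(L)*np.cos(th),-np.sin(L)*np.sin(th),np.cos(L)])
def down(yaw): return R.from_euler('xyz',[180,0,yaw],degrees=True)
def pinR(a=a):
    z=-a; x=np.array([np.cos(np.radians(-108.25)),np.sin(np.radians(-108.25)),0]); x-=x@z*z; x/=np.linalg.norm(x)
    return R.from_matrix(np.c_[x,np.cross(z,x),z])
def load():
    c=json.load(open("cmd.json")); return np.array(c["p"]),R.from_quat(c["q"])
def store(p,Rt): json.dump({"p":list(map(float,p)),"q":list(map(float,Rt.as_quat()))},open("cmd.json","w"))
def to(p,Rt):
    """dp, rot from commanded pose to target"""
    p0,R0=load(); dp=np.asarray(p)-p0; w=(Rt*R0.inv()).as_rotvec()
    print("dp",np.round(dp,1).tolist(),"rot",np.round(w,4).tolist(),"deg",np.round(np.degrees(np.linalg.norm(w)),1)); return dp,w
def sent(dp,w):
    p0,R0=load(); store(p0+np.array(dp),R.from_rotvec(w)*R0)
E
python3 - <<'E'
from plan import *
from h import *
store([250.579,-545.175,245.292],down(-65.317))
W=cloud(dict(np.load("top0.npz")))
m=(W[...,0]>150)&(W[...,0]<700)&(W[...,1]<-340)&(W[...,1]>-700); print("scale max z",np.nanmax(W[m][:,2]), np.nanpercentile(W[m][:,2],99))
to([450,-250,265],down(-95)); to([556,22,193],pinR())
E
```

```text
scale max z 316.968131954931 182.33669718054085
dp [199.4, 295.2, 19.7] rot [0.0, -0.0, -0.5181] deg 29.7
dp [305.4, 567.2, -52.3] rot [0.0271, -0.4815, -0.7351] deg 50.4
```

Call:
send_rows(
  dp=[
    [30, 50, 10],
    [60, 100, 15],
    [90, 150, 20],
    [130, 200, 20],
    [165, 250, 20],
  ],
  rot=[
    [0, 0, -0.1],
    [0, 0, -0.2],
    [0, 0, -0.3],
    [0, 0, -0.4],
    [0, 0, -0.5],
  ],
)

```text
time: 0.78
tool_pos: [416.3, -293.5, 265.3]
tcp_rot: [-180.0, -0.0, -94.2]
ft_force: [1.0, -0.7, 0.1]
finger_gap: 85.4
```

Run:
```python
from plan import *
from h import *
sent([165,250,20],[0,0,-.5])
to([545,26,215],pinR())
```

```text
dp [129.4, 321.2, -50.3] rot [-0.091, -0.4636, -0.2447] deg 30.5
```

Call:
send_rows(
  dp=[
    [20, 52, 0],
    [42, 104, 0],
    [63, 156, -10],
    [84, 208, -20],
    [105, 260, -30],
  ],
  rot=[
    [0, 0, -0.05],
    [-0.02, -0.116, -0.1],
    [-0.045, -0.232, -0.15],
    [-0.068, -0.348, -0.2],
    [-0.091, -0.4636, -0.2447],
  ],
)

```text
time: 1.4
tool_pos: [520.9, -33.8, 235.5]
tcp_rot: [-152.7, 0.1, -108.4]
ft_force: [1.1, -1.1, 0.4]
finger_gap: 85.1
```

Call:
send_rows(
  dp=[
    [12, 30, -10],
    [24, 61, -20],
    [24, 61, -20],
  ],
  rot=[
    [0, 0, 0],
    [0, 0, 0],
    [0, 0, 0],
  ],
)

```text
time: 1.78
tool_pos: [544.0, 27.9, 213.7]
tcp_rot: [-153.1, -0.0, -108.1]
ft_force: [-0.7, -0.8, 1.4]
finger_gap: 85.3
```

Run:
```python
from plan import *
from h import *
sent([105,260,-30],[-0.091,-.4636,-.2447]); sent([24,61,-20],[0,0,0])
print(load()[0],load()[1].as_euler('xyz',degrees=True))
s,d=snap("wrist"); save(d,"pics/w1.png"); np.savez("w1.npz",**d,tp=s["tool_pos"],tr=s["tcp_rot"]); print(s["tool_pos"],s["tcp_rot"],s["joint_pos"])
```

```text
[544.579  25.825 215.292] [-1.52999814e+02  1.17568704e-03 -1.08250788e+02]
[543.98839786  27.85960006 213.7109725 ] [-1.53139681e+02 -4.07520065e-02 -1.08058460e+02] [  3.76594303 -22.87482461 120.18446563 -11.45912419  58.04209813
 115.76745825]
```

View pics/w1.png

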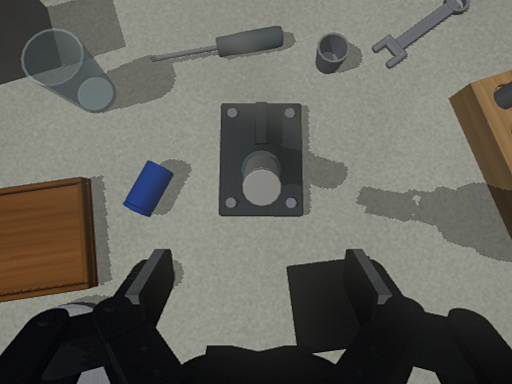

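The wrist picture shows the white cap top at (262,186), with its lower edge on the shoulder. The blue look-alike is at (149,188) and the mat at lower right.

```bash
cat >> h.py <<'E'
from scipy.optimize import least_squares
from scipy.spatial.transform import Rotation as RR
def wristT(d,s=None):
    tp=s["tool_pos"] if s else d["tp"]; tr=s["tcp_rot"] if s else d["tr"]
    T=np.eye(4); T[:3,:3]=RR.from_euler('xyz',tr,degrees=True).as_matrix(); T[:3,3]=tp
    return T@d["T_tool_cam"]
E
python3 - <<'E'
from h import *; from plan import *
np.set_printoptions(suppress=True,precision=2)
d=dict(np.load("w1.npz")); M=cloud(d,wristT(d))
def rect(M,x0,x1,y0,y1,z0,z1):
    m=(M[...,0]>x0)&(M[...,0]<x1)&(M[...,1]>y0)&(M[...,1]<y1)&(M[...,2]>z0)&(M[...,2]<z1)
    n,l,st,ce=cv2.connectedComponentsWithStats(m.astype(np.uint8)); i=1+st[1:,4].argmax()
    q=M[l==i][:,:2].astype(np.float32); return cv2.minAreaRect(q)
print("base",rect(M,350,720,-90,150,12,20))
m=(M[...,0]>520)&(M[...,0]<660)&(abs(M[...,1])<60)&(M[...,2]>78)&(M[...,2]<130)
m=cv2.erode(m.astype(np.uint8),np.ones((3,3)))>0
P=M[m]
def res(o,av=None):
    A=a if av is None else av
    q=P-np.array([o[0],o[1],60]); z=q@A; rr=np.linalg.norm(q-np.outer(z,A),axis=1)
    return np.maximum(rr-17,z-59)
f=least_squares(res,[620,0],loss="soft_l1"); print("O",f.x,np.abs(f.fun).mean(),len(P))
def res2(o):
    t=np.radians(o[2]); return res(o,np.array([-np.sin(L)*np.cos(t),-np.sin(L)*np.sin(t),np.cos(L)]))
f=least_squares(res2,[620,0,-18],loss="soft_l1"); print("O+az",f.x,np.abs(f.fun).mean())
print("bench z",np.median(M[150:160,200:215,2]))
# fingertips in tool frame
T=d["T_tool_cam"]; C=cloud(d,T)
m=(C[...,2]>-60)&(C[...,2]<25)&(abs(C[...,0])<60)&(abs(C[...,1])<30)
q=C[m]; print("finger pts",len(q),q.min(0),q.max(0)); 
for sg in(1,-1):
    k=q[(q[:,0]*sg>0)]; print(sg,np.percentile(k,[1,50,99],axis=0))
E
```

```text
base ((644.3196411132812, -7.7134857177734375), (99.96923065185547, 139.038818359375), 71.7006607055664)
O [620.59   0.26] 0.5661888940946364 1229
O+az [620.53   0.06 -18.85] 0.5653747181497542
bench z -0.29686376801032566
finger pts 12252 [-60.   -17.71 -60.  ] [60.   12.92  1.76]
1 [[  7.62 -16.59 -59.73]
 [ 46.03  -7.18 -45.68]
 [ 59.8   10.13  -1.77]]
-1 [[-59.67 -16.68 -59.73]
 [-46.97  -8.02 -44.29]
 [ -8.89  10.22  -1.5 ]]
```

```bash
cat >> plan.py <<'E'
th=np.radians(-18.5)
a=np.array([-np.sin(L)*np.cos(th),-np.sin(L)*np.sin(th),np.cos(L)])
O=np.array([620.5,0.3,60.])
E
python3 - <<'E'
from h import *; from plan import *
for i in range(4):
    s=r.sense(); print(s["tool_pos"],s["tcp_rot"],s["qd"]); vision.snapshot("top")
for k in(110,38): print(k,O+a*k); to(O+a*k,pinR(a))
E
```

```text
[544.04781761  26.74421698 214.33643959] [-1.53103692e+02 -5.39794204e-02 -1.08109968e+02] [-2.16256192 -1.15178577 -0.22005146  0.0234716   0.26903886 -0.89229589]
[544.22242403  25.89892976 214.89942338] [-1.53054842e+02 -3.91246809e-02 -1.08184614e+02] [-1.50759457 -0.74589338 -0.05502728  0.04092705  0.01101413 -0.12570014]
[544.37699688  25.32195174 215.30370368] [-1.53014765e+02 -2.30115938e-02 -1.08249392e+02] [-1.00750006 -0.49472395 -0.12427432 -0.05698473 -0.06768275  0.15122307]
[544.52167141  24.99244694 215.63183381] [-1.52980846e+02 -6.82295393e-03 -1.08291548e+02] [-0.49922599 -0.232516   -0.0631869   0.05566398 -0.0961675   0.17311899]
110 [573.14170768  16.14586295 158.01071766]
dp [28.6, -9.7, -57.3] rot [-0.0017, 0.0006, -0.0009] deg 0.1
38 [604.13986265   5.77402538  93.85824792]
dp [59.6, -20.1, -121.4] rot [-0.0017, 0.0006, -0.0009] deg 0.1
```

Call:
send_rows(
  dp=[
    [15, -5, -30],
    [29, -9.8, -60],
    [40, -13.5, -81],
    [50, -17, -102],
    [59.6, -20.1, -121.4],
  ],
  rot=[
    [0, 0, 0],
    [0, 0, 0],
    [0, 0, 0],
    [0, 0, 0],
    [0, 0, 0],
  ],
  jaw=60,
)

```text
time: 2.65
tool_pos: [604.5, 4.2, 93.7]
tcp_rot: [-153.0, 0.0, -108.4]
ft_force: [-0.7, 1.1, -0.4]
finger_gap: 59.9
```

Run:
```python
from h import *; from plan import *
sent([59.6,-20.1,-121.4],[0,0,0])
s,d=snap("wrist"); save(d,"pics/w2.png"); print(s["tool_pos"],s["ft_force"],s["finger_gap"])
```

```text
[604.54094985   4.21397854  93.65437994] [-0.72165647  1.1478811  -0.38580324] 59.92895391035178
```

View pics/w2.png

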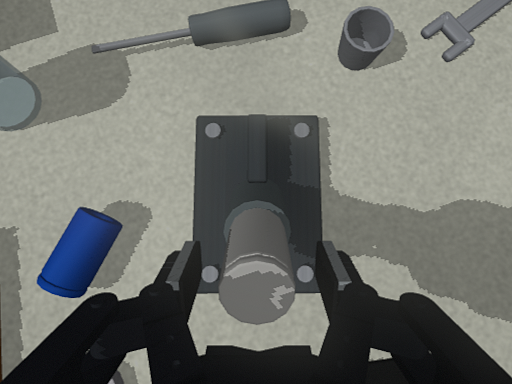

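The cap top is at (257,290), centred between the pads (columns 180 and 333). I'll close on it.

Call:
send_rows(
  dp=[
    [0, 0, 0],
    [0, 0, 0],
    [0, 0, 0],
    [0, 0, 0],
    [0, 0, 0],
  ],
  rot=[
    [0, 0, 0],
    [0, 0, 0],
    [0, 0, 0],
    [0, 0, 0],
    [0, 0, 0],
  ],
  jaw=25,
  force=25,
)

```text
time: 3.32
tool_pos: [604.5, 5.8, 94.7]
tcp_rot: [-152.9, 0.0, -108.2]
ft_force: [-3.8, 1.2, 4.6]
finger_gap: 33.1
```

Run:
```python
from h import *; from plan import *
s,d=snap("wrist"); save(d,"pics/w3.png"); np.savez("w3.npz",**d,tp=s["tool_pos"],tr=s["tcp_rot"]);print(s["tool_pos"],s["tcp_rot"],s["ft_force"],s["finger_gap"]); print(a*50,a*75)
C=cloud(d,d["T_tool_cam"]); 
for u,v in((257,290),(240,290),(275,300),(257,270),(257,310)): print(C[v,u])
```

```text
[604.46258806   5.7793147   94.67189303] [-1.52942706e+02  1.61547668e-02 -1.08239701e+02] [-3.79989917  1.15690622  4.61715772] 33.13449468218669
[-21.52649651   7.20266498  44.55032621] [-32.28974476  10.80399746  66.82548931]
[ -1.48877541  -0.59477295 -20.43165561]
[ -8.88426101   0.36346746 -19.15769223]
[  6.33940202   4.62265884 -20.38017274]
[ -1.47480524 -10.31715853 -20.07163554]
[ -1.50613944  10.06845162 -20.21783609]
```

View pics/w3.png

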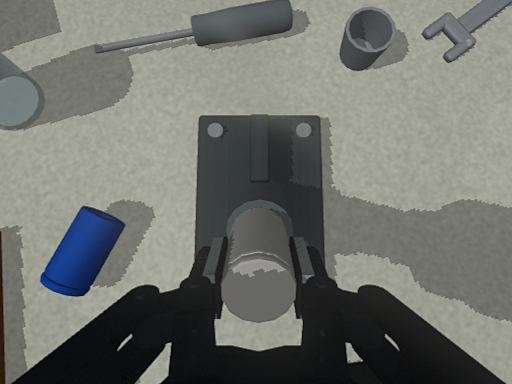

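Call:
send_rows(
  dp=[
    [-4.3, 1.4, 8.9],
    [-12.9, 4.3, 26.7],
    [-21.5, 7.2, 44.6],
    [-30.1, 10.1, 62.4],
    [-38.7, 13, 80.2],
  ],
  rot=[
    [0, 0, 0],
    [0, 0, 0],
    [0, 0, 0],
    [0, 0, 0],
    [0, 0, 0],
  ],
)

```text
time: 4.0
tool_pos: [564.9, 18.9, 174.9]
tcp_rot: [-153.0, 0.0, -108.2]
ft_force: [-0.4, 0.4, -0.4]
finger_gap: 32.6
```

Run:
```python
from h import *; from plan import *
sent([-38.7,13,80.2],[0,0,0])
s=r.sense(); print(s["tool_pos"],s["tcp_rot"],s["ft_force"],s["finger_gap"],s["joint_pos"])
W=cloud(dict(np.load("top0.npz"))); px=dict(np.load("top0.npz"))["pixels"].max(2)
m=(px<45)&(W[...,0]>370)&(W[...,0]<530)&(W[...,1]>-120)&(W[...,1]<50)&(W[...,2]<10)
n,l,st,ce=cv2.connectedComponentsWithStats(m.astype(np.uint8)); i=1+st[1:,4].argmax()
print("mat",cv2.minAreaRect(W[l==i][:,:2].astype(np.float32)))
to([455,-35,120],down(-108)); to([455,-35,4+38.7+1],down(-108))
```

```text
[564.85448125  18.87632483 174.94569725] [-1.53001230e+02  7.01347486e-03 -1.08245662e+02] [-0.38857344  0.39594205 -0.42248022] 32.580371904469416 [  2.41665945 -17.30090182 120.13490623 -11.67989305  52.25741268
 115.78792952]
mat ((453.262451171875, -34.390777587890625), (97.83552551269531, 97.03363037109375), 78.87710571289062)
dp [-110.5, -53.7, -54.1] rot [0.1466, 0.4479, 0.0043] deg 27.0
dp [-110.5, -53.7, -130.4] rot [0.1466, 0.4479, 0.0043] deg 27.0
```

Call:
send_rows(
  dp=[
    [-30, -12, 0],
    [-60, -25, -5],
    [-88, -40, -25],
    [-111, -54, -50],
    [-112, -54, -80],
  ],
  rot=[
    [0.03, 0.09, 0.001],
    [0.06, 0.18, 0.002],
    [0.09, 0.27, 0.003],
    [0.12, 0.36, 0.004],
    [0.1466, 0.4479, 0.0043],
  ],
)

```text
time: 4.62
tool_pos: [453.1, -36.2, 94.8]
tcp_rot: [180.0, 0.0, -108.1]
ft_force: [1.0, 0.0, -0.1]
finger_gap: 32.5
```

Call:
send_rows(
  dp=[
    [0, 0, -20],
    [0, 0, -40],
    [0, 0, -48],
    [0, 0, -48],
    [0, 0, -48],
  ],
  rot=[
    [0, 0, 0],
    [0, 0, 0],
    [0, 0, 0],
    [0, 0, 0],
    [0, 0, 0],
  ],
)

```text
time: 5.25
tool_pos: [454.2, -35.4, 47.2]
tcp_rot: [-179.9, 0.0, -108.0]
ft_force: [-0.7, -0.4, -1.8]
finger_gap: 32.4
```

Run:
```python
from h import *; from plan import *
sent([-112,-54,-80],[0.1466, 0.4479, 0.0043]); sent([0,0,-48],[0,0,0])
print(load()[0],load()[1].as_euler('xyz',degrees=True))
s,d=snap("side"); save(d,"pics/s1.png",(150,180,300,280),4); print(s["tool_pos"],s["tcp_rot"],s["ft_force"],s["finger_gap"])
```

```text
[453.479 -35.275  46.092] [ 1.79997783e+02  2.62210238e-04 -1.08000098e+02]
[454.15467916 -35.37959512  47.15475552] [-1.79909601e+02  1.40402003e-02 -1.07990424e+02] [-0.70705276 -0.40260653 -1.7884877 ] 32.410832210331215
```

View pics/s1.png

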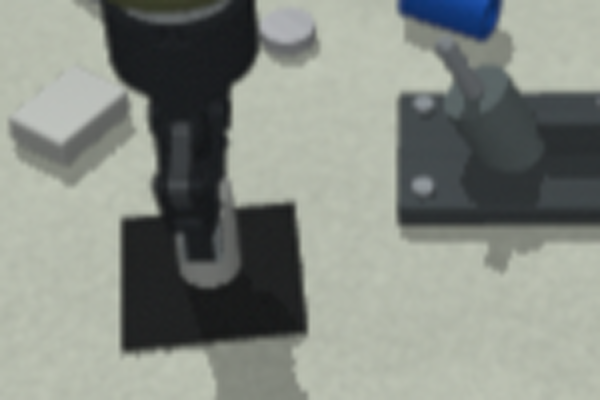

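The cap hangs just above the mat (side crop 208,265). The bare pin is visible at (460,75).

Call:
send_rows(
  dp=[
    [0, 0, -2],
    [0, 0, -3.5],
    [0, 0, -3.5],
    [0, 0, -3.5],
  ],
  rot=[
    [0, 0, 0],
    [0, 0, 0],
    [0, 0, 0],
    [0, 0, 0],
  ],
)

```text
time: 5.8
tool_pos: [453.7, -35.4, 42.8]
tcp_rot: [-180.0, 0.0, -108.0]
ft_force: [1.1, 1.0, 1.9]
finger_gap: 32.8
```

Call:
send_rows(
  dp=[
    [0, 0, 0],
    [0, 0, 0],
    [0, 0, 0],
  ],
  rot=[
    [0, 0, 0],
    [0, 0, 0],
    [0, 0, 0],
  ],
  jaw=60,
)

```text
time: 6.18
tool_pos: [453.3, -35.3, 42.5]
tcp_rot: [180.0, -0.0, -108.0]
ft_force: [0.0, 0.3, 0.0]
finger_gap: 60.1
```

Call:
send_rows(
  dp=[
    [0, 0, 20],
    [0, 0, 50],
    [0, 0, 90],
    [-20, 30, 130],
    [-20, 30, 130],
  ],
  rot=[
    [0, 0, 0],
    [0, 0, 0],
    [0, 0, 0],
    [0, 0, 0],
    [0, 0, 0],
  ],
)

```text
time: 6.8
tool_pos: [435.0, -4.4, 176.4]
tcp_rot: [-179.6, 0.1, -107.9]
ft_force: [-0.0, -0.8, -0.6]
finger_gap: 60.3
```

Run:
```python
from h import *; from plan import *
sent([0,0,-3.5],[0,0,0]); sent([-20,30,130],[0,0,0])
print(load()[0])
s,d=snap("side"); save(d,"pics/s2.png",(150,180,300,280),4); print(s["tool_pos"],s["ft_force"],s["finger_gap"]); V=cloud(d)
m=(abs(V[...,0]-453)<45)&(abs(V[...,1]+35)<45)&(V[...,2]>12)&(V[...,2]<75); print(V[m].mean(0),V[m].max(0),V[m].min(0))
to(O+a*140,pinR(a))
```

```text
[433.479  -5.275 172.592]
[434.9814171   -4.41750677 176.35310475] [-0.03121658 -0.78042302 -0.60750415] 60.32876610950096
[451.23785884 -44.49966661  45.56872961] [468.38553901 -18.58846015  65.80071745] [435.61402679 -54.60237224  12.21493444]
dp [126.7, 25.7, 12.1] rot [-0.1485, -0.4473, -0.0047] deg 27.0
```

View pics/s2.png

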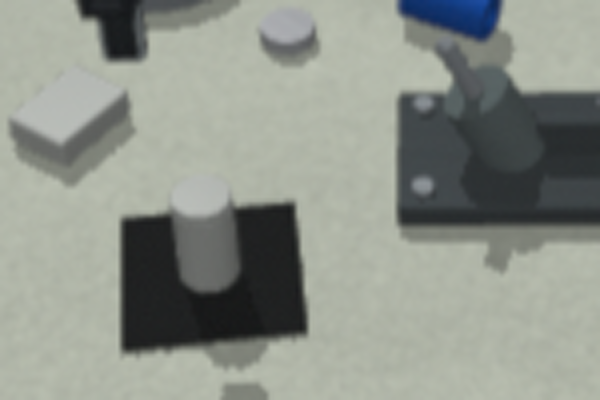

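The cap stands upright on the mat (crop 205,235). Now a close, settled look at the bare pin.

Call:
send_rows(
  dp=[
    [30, 6, 3],
    [60, 12, 6],
    [90, 18, 9],
    [110, 22, 12],
    [126.7, 25.7, 12.1],
  ],
  rot=[
    [-0.03, -0.09, -0.001],
    [-0.06, -0.18, -0.002],
    [-0.09, -0.27, -0.003],
    [-0.12, -0.36, -0.004],
    [-0.1485, -0.4473, -0.0047],
  ],
  jaw=85,
)

```text
time: 7.48
tool_pos: [560.5, 20.1, 183.3]
tcp_rot: [-152.9, -0.1, -108.3]
ft_force: [-0.9, 0.1, -1.0]
finger_gap: 84.7
```

Call:
send_rows(
  dp=[
    [12.9, -4.3, -26.7],
    [25.8, -8.6, -53.5],
    [25.8, -8.6, -53.5],
    [25.8, -8.6, -53.5],
    [25.8, -8.6, -53.5],
  ],
  rot=[
    [0, 0, 0],
    [0, 0, 0],
    [0, 0, 0],
    [0, 0, 0],
    [0, 0, 0],
  ],
)

```text
time: 8.1
tool_pos: [586.5, 11.7, 132.5]
tcp_rot: [-152.9, -0.1, -108.3]
ft_force: [-0.1, 0.7, 0.9]
finger_gap: 85.0
```

Run:
```python
from h import *; from plan import *
sent([126.7,25.7,12.1],[-0.1485,-0.4473,-0.0047]); sent([25.8,-8.6,-53.5],[0,0,0])
print(load()[0],load()[1].as_euler('xyz',degrees=True))
for k in range(3): s,d=snap("wrist"); print(s["tool_pos"],s["tcp_rot"],s["qd"].round(2))
save(d,"pics/w4.png"); np.savez("w4.npz",**d,tp=s["tool_pos"],tr=s["tcp_rot"])
M=cloud(d,wristT(d)); A=a
q=M-O; z=q@A; rr=np.linalg.norm(q-z[...,None]*A,axis=-1)
m=(rr<14)&(z>3)&(z<50); m=cv2.erode(m.astype(np.uint8),np.ones((2,2)))>0
P=M[m]; print(len(P))
def sdf(o,az,z0=60):
    t=np.radians(az); A=np.array([-np.sin(L)*np.cos(t),-np.sin(L)*np.sin(t),np.cos(L)])
    q=P-np.array([o[0],o[1],z0]); z=q@A; rr=np.linalg.norm(q-np.outer(z,A),axis=1)
    R=np.where(z>39,6.3-(z-39),6.3); return np.maximum(rr-R,z-42)
f=least_squares(lambda o:sdf(o,-18.5),[620,0],loss="soft_l1"); print(f.x,abs(f.fun).mean())
f=least_squares(lambda o:sdf(o,o[2],60+o[3]),[620,0,-18.5,0],loss="soft_l1"); print(f.x,abs(f.fun).mean())
```

```text
[585.979  11.825 131.192] [-1.52998570e+02 -1.03497950e-01 -1.08299274e+02]
[586.45914195  11.73991937 132.49057237] [-1.52903240e+02 -7.61501713e-02 -1.08298438e+02] [ 0.12 -0.37  0.02  0.14 -0.08  0.11]
[586.5015282   11.81561595 132.59550437] [-1.52892857e+02 -6.76597076e-02 -1.08295931e+02] [-0.02 -0.07  0.17 -0.   -0.13 -0.01]
[586.48756023  11.86547321 132.5349853 ] [-1.52891639e+02 -6.86730820e-02 -1.08288898e+02] [ 0.05  0.1   0.04 -0.13 -0.1   0.1 ]Traceback (most recent call last):
  File "<stdin>", line 6, in <module>
  File "h.py", line 21, in wristT
    tp=s["tool_pos"] if s else d["tp"]; tr=s["tcp_rot"] if s else d["tr"]
                               ~^^^^^^
KeyError: 'tp'
```

View pics/w4.png

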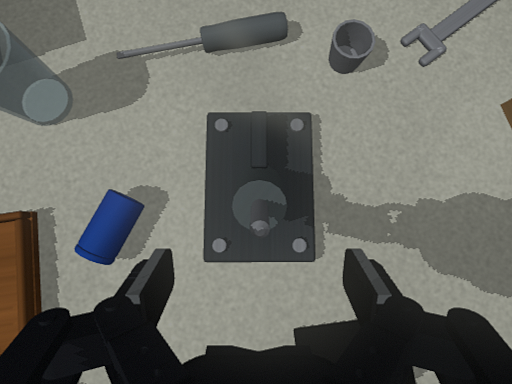

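The picture shows the bare pin: shoulder disc centred at (259,205), nose at (262,226).

```bash
cat > fitpin.py <<'E'
from h import *; from plan import *
def fit(fn):
    d=dict(np.load(fn)); M=cloud(d,wristT(d)); A=a
    q=M-O; z=q@A; rr=np.linalg.norm(q-z[...,None]*A,axis=-1)
    m=(rr<14)&(z>4)&(z<50); P=M[m]; print(len(P))
    def sdf(o,az,z0=60):
        t=np.radians(az); A=np.array([-np.sin(L)*np.cos(t),-np.sin(L)*np.sin(t),np.cos(L)])
        q=P-np.array([o[0],o[1],z0]); z=q@A; rr=np.linalg.norm(q-np.outer(z,A),axis=1)
        R=np.where(z>39,6.3-(z-39),6.3); return np.maximum(rr-R,z-42)
    f=least_squares(lambda o:sdf(o,-18.5),[620,0],loss="soft_l1"); print(f.x,abs(f.fun).mean())
    f=least_squares(lambda o:sdf(o,o[2],60+o[3]),[620,0,-18.5,0],loss="soft_l1"); print(f.x,abs(f.fun).mean())
    # shoulder disc
    m=(rr<24)&(rr>8)&(abs(z)<4); print("shoulder",np.median(z[m]), M[m].mean(0))
    c=q[m]-z[m][:,None]*A; print("offset rect", c.min(0),c.max(0))
    n=np.linalg.svd(M[m]-M[m].mean(0))[2][2] if m.sum()>10 else 0; print("normal",n)
    # nose
    m=(rr<12)&(z>41-3); print("nose",np.median(z[m]),m.sum(),M[m].mean(0), O+A*42)
E
python3 - <<'E'
np=__import__("numpy"); np.set_printoptions(suppress=True,precision=2)
from fitpin import fit
fit("w4.npz")
E
```

```text
615
[620.58   0.38] 0.36487026178732596
[620.68   0.35 -18.5   -0.37] 0.32188558627709035
shoulder -0.5379349270095141 [624.22  -0.68  61.32]
offset rect [-18.18 -20.35  -8.39] [19.21 20.32  9.65]
normal [-0.42  0.14  0.9 ]
nose 144.80420677083998 1262 [574.9   15.58 173.76] [602.42   6.35  97.42]
```

```bash
cat >> plan.py <<'E'
O=np.array([620.6,0.37,60.])
E
python3 - <<'E'
from plan import *
to([487,-299.5,165],down(-90))
E
```

```text
dp [-99.0, -311.3, 33.8] rot [0.077, 0.4669, 0.313] deg 32.5
```

Call:
send_rows(
  dp=[
    [-15, -10, 30],
    [-36, -65, 50],
    [-56, -125, 50],
    [-76, -185, 45],
    [-90, -245, 40],
  ],
  rot=[
    [0.015, 0.093, 0.06],
    [0.031, 0.187, 0.125],
    [0.046, 0.28, 0.188],
    [0.062, 0.374, 0.25],
    [0.077, 0.4669, 0.313],
  ],
  jaw=60,
)

```text
time: 8.88
tool_pos: [495.8, -234.4, 172.8]
tcp_rot: [180.0, -0.0, -89.9]
ft_force: [1.0, -0.2, 0.2]
finger_gap: 60.1
```

Call:
send_rows(
  dp=[
    [-5, -45, -5],
    [-9, -66.3, -6.2],
    [-9, -66.3, -6.2],
    [-9, -66.3, -6.2],
  ],
  rot=[
    [0, 0, 0],
    [0, 0, 0],
    [0, 0, 0],
    [0, 0, 0],
  ],
)

```text
time: 9.38
tool_pos: [487.5, -297.3, 165.4]
tcp_rot: [-180.0, 0.0, -90.0]
ft_force: [-0.2, 0.7, -0.4]
finger_gap: 59.8
```

```bash
cat > fitsl.py <<'E'
from h import *; from plan import *
def look(png,npz):
    s,d=snap("wrist"); save(d,png); np.savez(npz,**d,tp=s["tool_pos"],tr=s["tcp_rot"]); print(s["tool_pos"],s["tcp_rot"],s["qd"].round(1),s["ft_force"].round(1),s["finger_gap"])
def fit(npz,c0,top=82.,rad=13.):
    d=dict(np.load(npz)); M=cloud(d,wristT(d)); 
    rr=np.hypot(M[...,0]-c0[0],M[...,1]-c0[1])
    m=(rr<rad+5)&(M[...,2]>top-26)&(M[...,2]<top+6); P=M[m]; print(len(P))
    # outside tube sdf with bore
    def res(o):
        r_=np.hypot(P[:,0]-o[0],P[:,1]-o[1]); z=P[:,2]-o[2]
        return np.clip(np.where(r_>7.5,np.maximum(r_-rad,z),0),-3,3)
    f=least_squares(res,[*c0,top],loss="soft_l1",f_scale=.5); print("fit",f.x.round(2),abs(f.fun).mean())
    m2=m&(abs(M[...,2]-f.x[2])<2); q=M[m2][:,:2].astype(np.float32); print("circle",cv2.minEnclosingCircle(q))
E
python3 - <<'E'
from fitsl import *
sent([-90,-245,40],[0.077, 0.4669, 0.313]); sent([-9,-66.3,-6.2],[0,0,0]); print(load()[0],load()[1].as_euler('xyz',degrees=True))
look("pics/w5.png","w5.npz"); fit("w5.npz",(486.5,-300))
E
```

```text
[ 486.979 -299.475  164.992] [-1.79998078e+02 -2.48873884e-04 -9.00002274e+01]
[ 487.51104593 -297.34627207  165.4262231 ] [-1.79967641e+02  1.91330061e-02 -8.99577288e+01] [ 0.9 -0.3  0.2 -0.2 -0.  -0.2] [-0.2  0.7 -0.4] 59.7737805272655
1002
fit [ 486.88 -299.77   81.36] 0.33553412070906946
circle ((487.52032470703125, -299.8184814453125), 12.833795547485352)
```

View pics/w5.png

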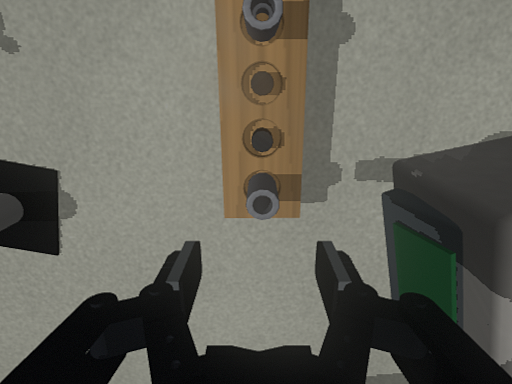

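The sleeve top ring is at (263,204), centred between the pads, with the stubs behind it at (262,139) and (262,83). Descending to grasp.

Call:
send_rows(
  dp=[
    [0, -0.3, -40],
    [0, -0.3, -75],
    [0, -0.3, -103.5],
    [0, -0.3, -103.5],
    [0, -0.3, -103.5],
  ],
  rot=[
    [0, 0, 0],
    [0, 0, 0],
    [0, 0, 0],
    [0, 0, 0],
    [0, 0, 0],
  ],
)

```text
time: 10.05
tool_pos: [488.2, -298.6, 63.1]
tcp_rot: [-179.9, -0.1, -89.9]
ft_force: [0.6, -0.9, 1.1]
finger_gap: 60.1
```

Call:
send_rows(
  dp=[
    [0, 0, 0],
    [0, 0, 0],
    [0, 0, 0],
    [0, 0, 0],
    [0, 0, 0],
  ],
  rot=[
    [0, 0, 0],
    [0, 0, 0],
    [0, 0, 0],
    [0, 0, 0],
    [0, 0, 0],
  ],
  jaw=15,
  force=30,
)

```text
time: 10.68
tool_pos: [488.0, -299.4, 63.1]
tcp_rot: [-179.9, -0.1, -90.0]
ft_force: [-1.4, 0.8, 6.3]
finger_gap: 24.8
```

Run:
```python
from fitsl import *
sent([0,-.3,-103.5],[0,0,0]); print(load()[0])
look("pics/w6.png","w6.npz"); fit("w6.npz",(487,-300))
```

```text
[ 486.979 -299.775   61.492]
[ 488.03652139 -299.37474334   63.08589859] [-1.79888618e+02 -5.89679364e-02 -9.00075864e+01] [ 0.   0.   0.  -0.  -0.1 -0. ] [-1.4  0.8  6.3] 24.78656327790965
4386
fit [ 486.71 -298.48   81.32] 0.8120848855932177
circle ((488.02972412109375, -299.71319580078125), 17.538516998291016)
```

View pics/w6.png

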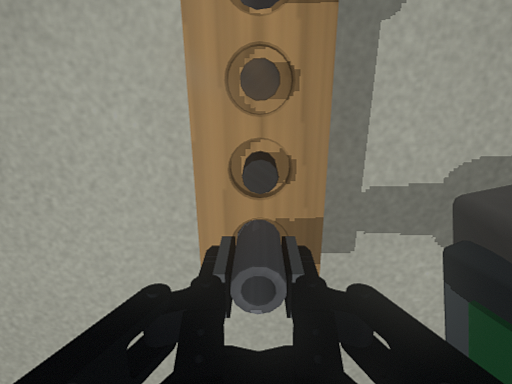

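```bash
cat >> fitsl.py <<'E'
def ring(npz):
    """sleeve ring centre in tool frame"""
    d=dict(np.load(npz)); C=cloud(d,d["T_tool_cam"])
    m=(abs(C[...,0])<12.3)&(abs(C[...,1])<20)&(C[...,2]<-10)&(C[...,2]>-26)
    zt=np.median(C[m][:,2]); m&=abs(C[...,2]-zt)<1.2
    q=C[m]; print("top z",zt,len(q),"y range",q[:,1].min(),q[:,1].max())
    f=least_squares(lambda o:np.clip(np.hypot(q[:,0]-o[0],q[:,1]-o[1])-13,0,9)+np.clip(7.5-np.hypot(q[:,0]-o[0],q[:,1]-o[1]),0,9),[0,0.5]); print("ring centre",f.x,abs(f.fun).mean())
    # dark bore centroid in pixel -> use depth hole
    k=(np.abs(C[...,0])<12)&(np.abs(C[...,1])<12)&(C[...,2]>zt+3)&(C[...,2]<40)
    return f.x,zt
E
python3 - <<'E'
from fitsl import *
ring("w6.npz")
E
```

```text
top z -17.759334896935904 1380 y range -12.668119205539355 13.59546629163276
ring centre [ 0.05406324 -0.00863862] 0.06982059030956904
```

Call:
send_rows(
  dp=[
    [0, 0, 10],
    [0, 0, 40],
    [0, 0, 80],
    [15, 40, 115],
    [30, 90, 130],
  ],
  rot=[
    [0, 0, 0],
    [0, 0, 0],
    [0, 0, 0],
    [0, 0, 0],
    [0, 0, 0],
  ],
)

```text
time: 11.35
tool_pos: [518.4, -209.3, 195.1]
tcp_rot: [-179.8, -0.1, -90.1]
ft_force: [1.2, 0.6, -1.0]
finger_gap: 24.5
```

Run:
```python
from fitsl import *
sent([30,90,130],[0,0,0])
print(load()[0]); s=r.sense(); print(s["tool_pos"],s["ft_force"],s["finger_gap"])
yt=pinR(a).as_matrix()[:,1]
to(O+a*110-0.3*yt,pinR(a)); print(a*10,yt,pinR(a).as_euler('xyz',degrees=True))
```

```text
[ 516.979 -209.775  191.492]
[ 518.39936492 -209.34752731  195.11451879] [ 1.23818308  0.57559279 -1.0329444 ] 24.52026578786562
dp [56.5, 225.9, -33.3] rot [-0.077, -0.4669, -0.313] deg 32.5
[-4.3052993   1.440533    8.91006524] [-0.84618978  0.27903154 -0.45398707] [-1.53000175e+02 -1.01127054e-01 -1.08301526e+02]
```

Call:
send_rows(
  dp=[
    [10, 45, 0],
    [22, 95, 0],
    [34, 140, -5],
    [46, 185, -15],
    [56.5, 225.9, -33.3],
  ],
  rot=[
    [-0.015, -0.093, -0.06],
    [-0.031, -0.187, -0.125],
    [-0.046, -0.28, -0.188],
    [-0.062, -0.374, -0.25],
    [-0.077, -0.4669, -0.313],
  ],
)

```text
time: 11.98
tool_pos: [574.6, 18.5, 160.0]
tcp_rot: [-152.7, 0.1, -108.4]
ft_force: [0.0, -1.2, -1.5]
finger_gap: 24.5
```

Call:
send_rows(
  dp=[
    [0, 0, 0],
    [5.2, -1.7, -10.7],
    [8.6, -2.9, -17.8],
    [8.6, -2.9, -17.8],
    [8.6, -2.9, -17.8],
  ],
  rot=[
    [0, 0, 0],
    [0, 0, 0],
    [0, 0, 0],
    [0, 0, 0],
    [0, 0, 0],
  ],
)

```text
time: 12.6
tool_pos: [582.5, 13.1, 140.6]
tcp_rot: [-153.0, -0.1, -108.4]
ft_force: [-0.5, -0.5, -0.8]
finger_gap: 24.7
```

```bash
cat >> fitsl.py <<'E'
def rel(s,dz=32.2,off=(0.0,0.3)):
    """foot centre of sleeve in the pin frame"""
    Rt=RR.from_euler('xyz',s["tcp_rot"],degrees=True).as_matrix()
    foot=s["tool_pos"]+Rt@np.array([off[0],off[1],dz]); q=foot-O; z=q@a; lat=q-z*a
    Rp=pinR(a).as_matrix()
    ang=np.degrees(np.arccos(-Rt[:,2]@a))
    print("foot z",round(z,2),"lat toolx %.2f tooly %.2f"%(lat@Rp[:,0],lat@Rp[:,1]),"ang %.2f"%ang,"F",s["ft_force"].round(1),"Fa %.1f"%(s["ft_force"]@a),"gap %.1f"%s["finger_gap"],"t",s["time"])
E
python3 - <<'E'
from fitsl import *
sent([56.5,225.9,-33.3],[-.077,-.4669,-.313]); sent([8.6,-2.9,-17.8],[0,0,0])
print(load()[0]); look("pics/w7.png","w7.npz"); rel(r.sense()); ring("w7.npz")
s,d=snap("side"); save(d,"pics/s3.png",(215,150,335,240),5)
E
```

```text
[582.079  13.225 140.392]
[582.4993001   13.09890592 140.60239706] [-1.53007857e+02 -1.09786611e-01 -1.08388715e+02] [ 0.5 -0.6  0.2 -0.  -0.1  0.1] [-0.5 -0.5 -0.8] 24.652966533020656
foot z 58.03 lat toolx -0.21 tooly -0.57 ang 0.03 F [ 0.3  0.3 -0.2] Fa -0.3 gap 24.2 t 12.65
top z -17.937688974736588 1375 y range -11.921157776769476 14.463672710963877
ring centre [0.05033139 0.43671152] 0.06834799883083068
```

View pics/w7.png

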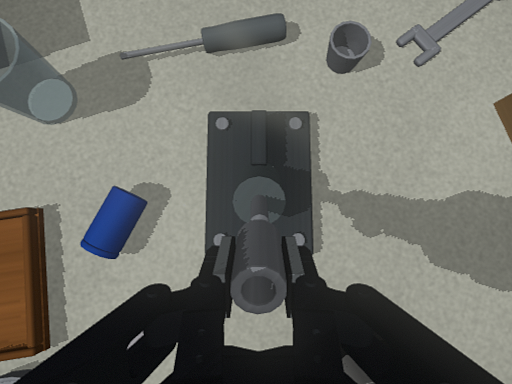

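View pics/s3.png

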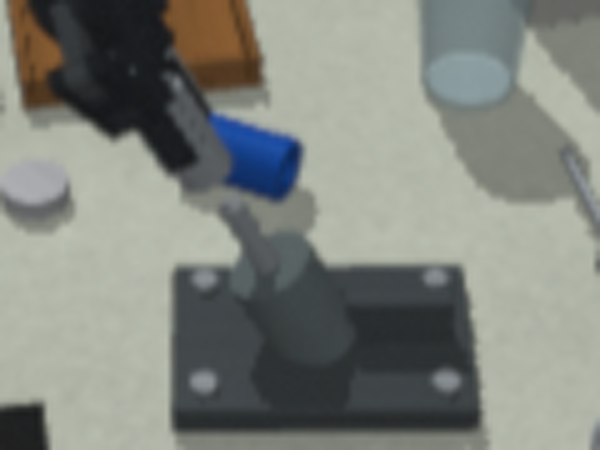

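Aligned: in the side crop the sleeve (215,165) is in line with the nose (235,205). Now sliding on in small steps, watching the force.

Call:
send_rows(
  dp=[
    [2, -0.9, -4.7],
    [3.9, -1.5, -9.1],
    [5.6, -2.1, -12.7],
    [7.3, -2.7, -16.2],
    [7.3, -2.7, -16.2],
  ],
  rot=[
    [0, 0, 0],
    [0, 0, 0],
    [0, 0, 0],
    [0, 0, 0],
    [0, 0, 0],
  ],
)

```text
time: 13.32
tool_pos: [589.4, 11.4, 123.7]
tcp_rot: [-153.0, -0.1, -108.3]
ft_force: [0.0, 0.0, -1.0]
finger_gap: 24.5
```

Run:
```python
from fitsl import *
sent([7.3,-2.7,-16.2],[0,0,0])
rel(r.sense(),off=(0,.5)); print(-a*[[5],[10],[15]])
s,d=snap("side"); save(d,"pics/s4.png",(215,150,335,240),5)
```

```text
foot z 39.62 lat toolx -0.58 tooly 1.06 ang 0.04 F [ 0.  0. -1.] Fa -0.9 gap 24.5 t 13.325
[[  2.15264965  -0.7202665   -4.45503262]
 [  4.3052993   -1.440533    -8.91006524]
 [  6.45794895  -2.16079949 -13.36509786]]
```

View pics/s4.png

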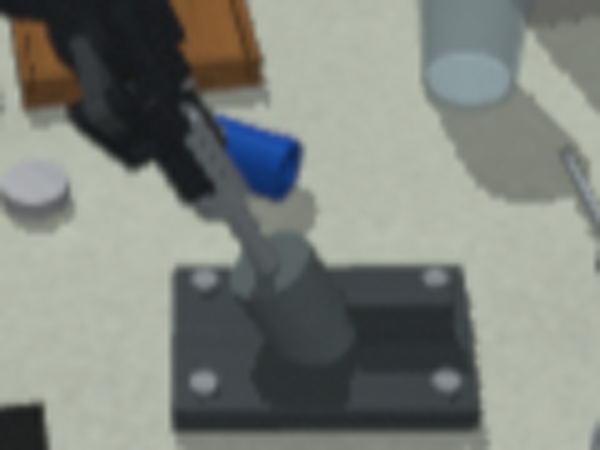

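Call:
send_rows(
  dp=[
    [0.5, -0.3, 0.2],
    [0.5, -0.3, 0.2],
    [0.5, -0.3, 0.2],
  ],
  rot=[
    [0, 0, 0],
    [0, 0, 0],
    [0, 0, 0],
  ],
)

```text
time: 13.75
tool_pos: [590.1, 11.1, 124.7]
tcp_rot: [-153.0, -0.1, -108.3]
ft_force: [0.2, -0.1, -1.3]
finger_gap: 24.3
```

Run:
```python
from fitsl import *
sent([.5,-.3,.2],[0,0,0])
rel(r.sense(),off=(0,.5))
```

```text
foot z 40.08 lat toolx -0.55 tooly -0.09 ang 0.02 F [ 0.2 -0.1 -1.3] Fa -1.3 gap 24.3 t 13.75
```

Call:
send_rows(
  dp=[
    [1, -0.8, -2.2],
    [2, -1.2, -4.5],
    [3.1, -1.5, -6.7],
    [4.2, -1.8, -8.9],
    [4.2, -1.8, -8.9],
  ],
  rot=[
    [0, 0, 0],
    [0, 0, 0],
    [0, 0, 0],
    [0, 0, 0],
    [0, 0, 0],
  ],
)

```text
time: 14.38
tool_pos: [594.3, 9.2, 115.3]
tcp_rot: [-153.0, -0.1, -108.3]
ft_force: [0.1, -1.2, -1.4]
finger_gap: 24.4
```

Run:
```python
from fitsl import *
sent([4.2,-1.8,-8.9],[0,0,0])
rel(r.sense(),off=(0,.5))
```

```text
foot z 29.7 lat toolx -0.04 tooly 0.14 ang 0.02 F [ 0.1 -1.2 -1.4] Fa -1.5 gap 24.4 t 14.375
```

No resistance so far. I'll go slower as the foot nears 20 mm.

Call:
send_rows(
  dp=[
    [0.9, -0.3, -1.8],
    [1.7, -0.6, -3.6],
    [2.6, -0.9, -5.3],
    [3.2, -1.1, -6.7],
    [3.2, -1.1, -6.7],
  ],
  rot=[
    [0, 0, 0],
    [0, 0, 0],
    [0, 0, 0],
    [0, 0, 0],
    [0, 0, 0],
  ],
)

```text
time: 15.0
tool_pos: [597.5, 8.2, 108.8]
tcp_rot: [-153.0, -0.1, -108.3]
ft_force: [1.5, -1.4, -0.7]
finger_gap: 24.7
```

Call:
send_rows(
  dp=[
    [0.4, -0.1, -0.9],
    [0.9, -0.3, -1.8],
    [1.3, -0.4, -2.7],
    [1.3, -0.4, -2.7],
  ],
  rot=[
    [0, 0, 0],
    [0, 0, 0],
    [0, 0, 0],
    [0, 0, 0],
  ],
)

```text
time: 15.5
tool_pos: [598.9, 7.8, 106.2]
tcp_rot: [-153.0, -0.1, -108.3]
ft_force: [0.4, -1.7, -1.5]
finger_gap: 24.6
```

Run:
```python
from fitsl import *
sent([3.2,-1.1,-6.7],[0,0,0]);sent([1.3,-.4,-2.7],[0,0,0])
rel(r.sense(),off=(0,.5))
```

```text
foot z 19.37 lat toolx -0.14 tooly -0.00 ang 0.01 F [ 0.4 -1.7 -1.5] Fa -1.7 gap 24.6 t 15.5
```

Call:
send_rows(
  dp=[
    [0.4, -0.1, -0.9],
    [0.9, -0.3, -1.8],
    [1.3, -0.4, -2.7],
    [1.7, -0.6, -3.6],
    [1.7, -0.6, -3.6],
  ],
  rot=[
    [0, 0, 0],
    [0, 0, 0],
    [0, 0, 0],
    [0, 0, 0],
    [0, 0, 0],
  ],
)

```text
time: 16.12
tool_pos: [600.5, 7.2, 102.5]
tcp_rot: [-153.0, -0.1, -108.3]
ft_force: [2.6, -2.7, -1.1]
finger_gap: 24.1
```

Call:
send_rows(
  dp=[
    [0.9, -0.3, -1.8],
    [1.7, -0.6, -3.6],
    [2.6, -0.9, -5.3],
    [3.4, -1.2, -7.1],
    [3.4, -1.2, -7.1],
  ],
  rot=[
    [0, 0, 0],
    [0, 0, 0],
    [0, 0, 0],
    [0, 0, 0],
    [0, 0, 0],
  ],
)

```text
time: 16.75
tool_pos: [603.9, 5.9, 95.3]
tcp_rot: [-153.0, -0.1, -108.3]
ft_force: [2.0, -2.4, -2.0]
finger_gap: 24.5
```

Run:
```python
from fitsl import *
sent([1.7,-.6,-3.6],[0,0,0]);sent([3.4,-1.2,-7.1],[0,0,0])
look("pics/w8.png","w8.npz"); rel(r.sense(),off=(0,.5)); ring("w8.npz")
```

```text
[603.9006113    5.9493931   95.27757983] [-1.53002755e+02 -1.07844829e-01 -1.08303010e+02] [-0.1 -0.2  0.  -0.   0.2 -0.1] [ 2.  -2.4 -2. ] 24.462823994926115
foot z 7.28 lat toolx 0.01 tooly 0.19 ang 0.01 F [ 2.5 -1.9 -0.9] Fa -2.2 gap 24.6 t 16.8
top z -17.95127866473834 1398 y range -11.927092080761554 13.915471123676397
ring centre [0.16449    0.39517539] 0.07075913981995839
```

View pics/w8.png

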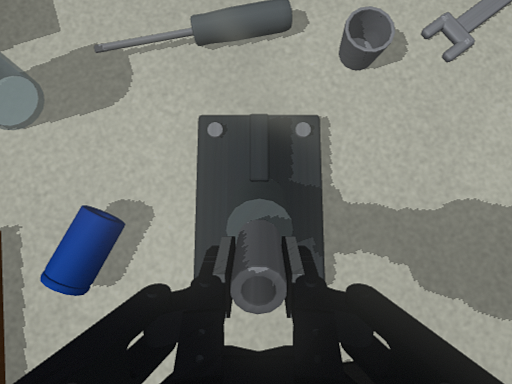

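The sleeve ring is at (259,288) with the shoulder disc just below its foot at (259,220), so this sleeve is clear. The last few mm go slowly to contact.

Call:
send_rows(
  dp=[
    [0.6, -0.2, -1.3],
    [1.3, -0.4, -2.7],
    [1.9, -0.6, -4],
    [2.4, -0.8, -4.9],
    [2.4, -0.8, -4.9],
  ],
  rot=[
    [0, 0, 0],
    [0, 0, 0],
    [0, 0, 0],
    [0, 0, 0],
    [0, 0, 0],
  ],
)

```text
time: 17.42
tool_pos: [606.3, 5.2, 90.5]
tcp_rot: [-153.0, -0.1, -108.3]
ft_force: [1.1, -2.1, -1.0]
finger_gap: 24.5
```

Call:
send_rows(
  dp=[
    [0.2, -0.1, -0.4],
    [0.4, -0.1, -0.9],
    [0.4, -0.1, -0.9],
  ],
  rot=[
    [0, 0, 0],
    [0, 0, 0],
    [0, 0, 0],
  ],
)

```text
time: 17.8
tool_pos: [606.7, 5.1, 89.7]
tcp_rot: [-153.0, -0.1, -108.3]
ft_force: [1.6, -3.7, 0.1]
finger_gap: 24.1
```

Run:
```python
from fitsl import *
sent([2.4,-.8,-4.9],[0,0,0]);sent([.4,-.1,-.9],[0,0,0])
rel(r.sense(),off=(0,.5))
```

```text
foot z 0.93 lat toolx -0.07 tooly 0.08 ang 0.01 F [ 1.6 -3.7  0.1] Fa -1.2 gap 24.1 t 17.8
```

Call:
send_rows(
  dp=[
    [0.2, -0.1, -0.4],
    [0.4, -0.1, -0.9],
    [0.4, -0.1, -0.9],
  ],
  rot=[
    [0, 0, 0],
    [0, 0, 0],
    [0, 0, 0],
  ],
)

```text
time: 18.18
tool_pos: [607.1, 5.0, 88.8]
tcp_rot: [-153.0, -0.1, -108.3]
ft_force: [1.0, -2.7, 1.0]
finger_gap: 24.6
```

Call:
send_rows(
  dp=[
    [0.2, -0.1, -0.4],
    [0.4, -0.1, -0.9],
    [0.4, -0.1, -0.9],
  ],
  rot=[
    [0, 0, 0],
    [0, 0, 0],
    [0, 0, 0],
  ],
)

```text
time: 18.55
tool_pos: [607.6, 4.9, 88.0]
tcp_rot: [-153.0, -0.1, -108.3]
ft_force: [0.0, -2.8, 0.9]
finger_gap: 24.4
```

Run:
```python
from fitsl import *
sent([.4,-.1,-.9],[0,0,0]);sent([.4,-.1,-.9],[0,0,0])
rel(r.sense(),off=(0,.5))
s,d=snap("side"); save(d,"pics/s5.png",(215,150,335,240),5)
```

```text
foot z -1.04 lat toolx -0.13 tooly 0.07 ang 0.02 F [ 0.  -2.8  0.9] Fa 0.4 gap 24.4 t 18.55
```

View pics/s5.png

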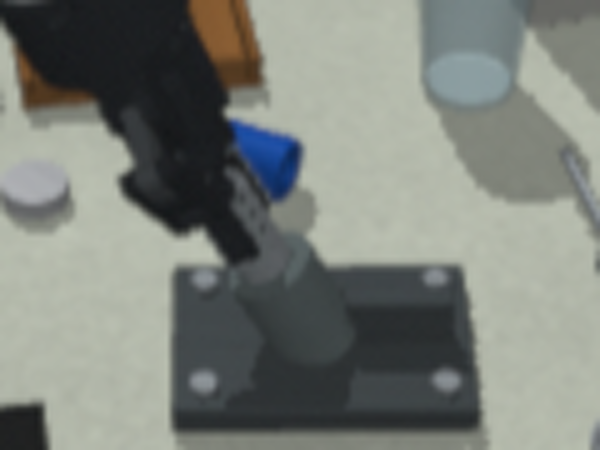

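Call:
send_rows(
  dp=[
    [0.2, -0.1, -0.4],
    [0.4, -0.1, -0.9],
    [0.4, -0.1, -0.9],
  ],
  rot=[
    [0, 0, 0],
    [0, 0, 0],
    [0, 0, 0],
  ],
)

```text
time: 18.98
tool_pos: [607.8, 4.8, 87.8]
tcp_rot: [-153.0, -0.1, -108.3]
ft_force: [-10.9, -1.5, 14.4]
finger_gap: 25.0
```

Run:
```python
from fitsl import *
sent([.4,-.1,-.9],[0,0,0])
look("pics/w9.png","w9.npz");rel(r.sense(),off=(0,.5)); ring("w9.npz")
```

```text
[607.79701918   4.8255791   87.80675859] [-1.53003113e+02 -1.20542070e-01 -1.08308730e+02] [-0.   0.   0.1 -0.1  0.1 -0. ] [-10.9  -1.5  14.4] 25.012921236610502
foot z -1.26 lat toolx -0.15 tooly -0.09 ang 0.02 F [-11.3  -0.8  12.8] Fa 16.1 gap 24.5 t 19.025
top z -17.95258167626301 1365 y range -11.639780126071642 14.294227466000251
ring centre [0.19580787 0.46817379] 0.07634685952466784
```

The sleeve is firmly home against the shoulder, at 16 N axial. That makes it the clear one, so it goes in the wooden tray. Withdrawing along the pin.

Call:
send_rows(
  dp=[
    [-2.2, 0.7, 4.5],
    [-6.5, 2.2, 13.4],
    [-12.9, 4.3, 26.7],
    [-21.5, 7.2, 44.6],
    [-30.1, 10.1, 62.4],
  ],
  rot=[
    [0, 0, 0],
    [0, 0, 0],
    [0, 0, 0],
    [0, 0, 0],
    [0, 0, 0],
  ],
)

```text
time: 19.65
tool_pos: [576.7, 15.4, 148.9]
tcp_rot: [-153.1, -0.1, -108.3]
ft_force: [-0.1, 1.1, -1.2]
finger_gap: 24.6
```

Run:
```python
from fitsl import *
sent([-30.1,10.1,62.4],[0,0,0]); rel(r.sense(),off=(0,.5))
for n in("top0","side0"):
    d=dict(np.load(n+".npz")); W=cloud(d)
    m=(W[...,0]>555)&(W[...,0]<720)&(W[...,1]>180)&(W[...,1]<370)&(W[...,2]>14)&(W[...,2]<26)
    k,l,st,ce=cv2.connectedComponentsWithStats(m.astype(np.uint8)); i=1+st[1:,4].argmax()
    print("tray",cv2.minAreaRect(W[l==i][:,:2].astype(np.float32)))
    m=(W[...,0]>400)&(W[...,0]<560)&(W[...,1]>180)&(W[...,1]<370)&(W[...,2]>14)&(W[...,2]<26)
    k,l,st,ce=cv2.connectedComponentsWithStats(m.astype(np.uint8)); i=1+st[1:,4].argmax()
    print("dish",cv2.minEnclosingCircle(W[l==i][:,:2].astype(np.float32)))
to([633,273,150],down(-90)); to([633,273,37.5+3],down(-90))
```

```text
foot z 68.08 lat toolx -0.37 tooly 1.55 ang 0.12 F [-0.1  1.1 -1.2] Fa -0.8 gap 24.6 t 19.65
tray ((634.6832275390625, 275.82049560546875), (130.94886779785156, 130.36256408691406), 80.34980773925781)
dish ((487.7354736328125, 264.0537109375), 65.89810180664062)
tray ((632.44189453125, 272.5096435546875), (133.9790802001953, 129.4977264404297), 80.40389251708984)
dish ((484.2148132324219, 260.9394836425781), 68.3749008178711)
dp [55.4, 259.0, 0.7] rot [0.077, 0.4669, 0.313] deg 32.5
dp [55.4, 259.0, -108.8] rot [0.077, 0.4669, 0.313] deg 32.5
```

Call:
send_rows(
  dp=[
    [5, 45, 10],
    [18, 100, 10],
    [30, 155, 8],
    [42, 210, 4],
    [55.4, 259, 0],
  ],
  rot=[
    [0.015, 0.093, 0.06],
    [0.031, 0.187, 0.125],
    [0.046, 0.28, 0.188],
    [0.062, 0.374, 0.25],
    [0.077, 0.4669, 0.313],
  ],
)

```text
time: 20.27
tool_pos: [632.7, 276.5, 148.9]
tcp_rot: [179.8, 0.1, -89.8]
ft_force: [0.8, -0.9, -0.2]
finger_gap: 24.5
```

Call:
send_rows(
  dp=[
    [0, 0, -35],
    [0, 0, -75],
    [0, 0, -100],
    [0, 0, -108],
    [0, 0, -108],
  ],
  rot=[
    [0, 0, 0],
    [0, 0, 0],
    [0, 0, 0],
    [0, 0, 0],
    [0, 0, 0],
  ],
)

```text
time: 20.9
tool_pos: [632.8, 274.1, 41.2]
tcp_rot: [180.0, 0.0, -90.0]
ft_force: [0.9, -0.9, -0.9]
finger_gap: 24.5
```

Run:
```python
from fitsl import *
sent([55.4,259,0],[0.077, 0.4669, 0.313]); sent([0,0,-108],[0,0,0]); print(load()[0])
s,d=snap("side"); save(d,"pics/s6.png",(190,100,310,190),5); print(s["tool_pos"],s["ft_force"],s["finger_gap"])
```

```text
[632.979 273.025  41.292]
[632.81982536 274.14866183  41.2292831 ] [ 0.92836159 -0.89045757 -0.88125496] 24.493874926500702
```

View pics/s6.png

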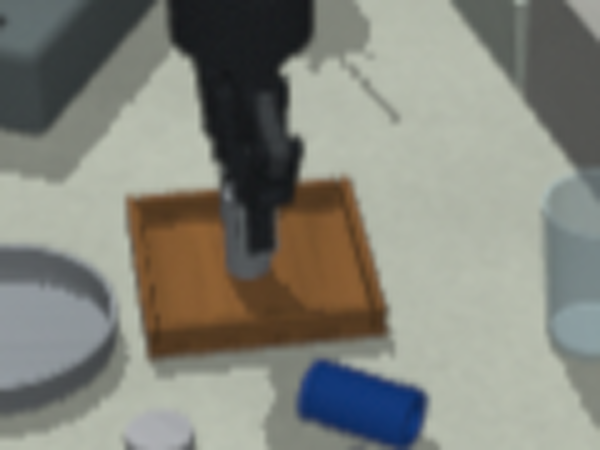

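The sleeve is over the middle of the tray (crop 247,260), with its foot about 5 mm above the floor.

Call:
send_rows(
  dp=[
    [0, 0, -2],
    [0, 0, -3.5],
    [0, 0, -4.5],
    [0, 0, -4.5],
  ],
  rot=[
    [0, 0, 0],
    [0, 0, 0],
    [0, 0, 0],
    [0, 0, 0],
  ],
)

```text
time: 21.45
tool_pos: [633.6, 274.1, 38.1]
tcp_rot: [-179.9, 0.0, -90.0]
ft_force: [-2.7, -1.6, 4.3]
finger_gap: 24.4
```

Light contact at 4 N. Releasing and retreating.

Call:
send_rows(
  dp=[
    [0, 0, 0],
    [0, 0, 0],
    [0, 0, 0],
  ],
  rot=[
    [0, 0, 0],
    [0, 0, 0],
    [0, 0, 0],
  ],
  jaw=60,
)

```text
time: 21.82
tool_pos: [633.1, 273.9, 36.7]
tcp_rot: [180.0, -0.0, -90.0]
ft_force: [-0.4, 0.3, 0.0]
finger_gap: 60.0
```

Call:
send_rows(
  dp=[
    [0, 0, 30],
    [0, 0, 70],
    [-5, -20, 115],
    [-8, -75, 135],
    [-10, -135, 135],
  ],
  rot=[
    [0, 0, 0],
    [0, 0, 0],
    [0, 0, 0],
    [0, 0, 0],
    [0, 0, 0],
  ],
)

```text
time: 22.45
tool_pos: [624.6, 138.5, 175.2]
tcp_rot: [-179.7, 0.0, -89.9]
ft_force: [1.0, -0.6, 0.1]
finger_gap: 59.8
```

Run:
```python
from fitsl import *
sent([0,0,-4.5],[0,0,0]); sent([-10,-135,135],[0,0,0]); print(load()[0])
s,d=snap("side"); save(d,"pics/s7.png",(190,100,310,190),5); print(s["tool_pos"],s["finger_gap"])
V=cloud(d); m=(abs(V[...,0]-633)<45)&(abs(V[...,1]-273)<45)&(V[...,2]>30)&(V[...,2]<75); print(V[m].mean(0),V[m].max(0),V[m].min(0))
to([618.5,-299.5,165],down(-90))
```

```text
[622.979 138.025 171.792]
[624.6042744  138.50953559 175.20023439] 59.791378156462365
[629.40575148 267.95735823  46.37222101] [643.06114009 285.94093656  58.33240798] [618.12229951 257.34393025  30.2799751 ]
dp [-4.5, -437.5, -6.8] rot [0.0, 0.0, 0.0] deg 0.0
```

View pics/s7.png

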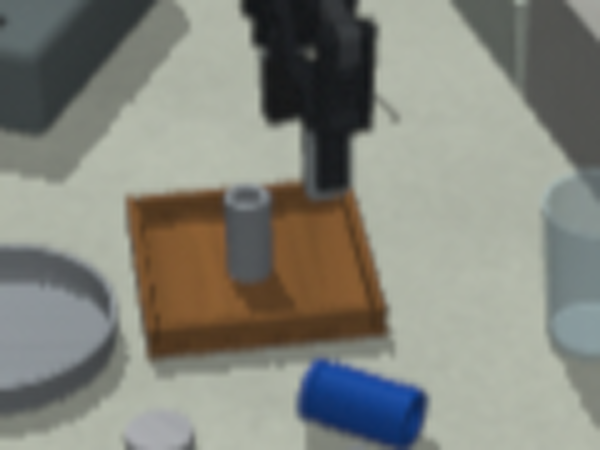

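The first sleeve stands in the tray (crop 247,230). On to the far sleeve in the rack.

Call:
send_rows(
  dp=[
    [-1, -60, 0],
    [-2, -120, 0],
    [-3, -180, 0],
    [-4, -240, 0],
    [-4, -300, 0],
  ],
  rot=[
    [0, 0, 0],
    [0, 0, 0],
    [0, 0, 0],
    [0, 0, 0],
    [0, 0, 0],
  ],
)

```text
time: 23.12
tool_pos: [618.9, -162.9, 171.9]
tcp_rot: [-180.0, 0.0, -90.0]
ft_force: [0.4, 0.3, -0.1]
finger_gap: 59.8
```

Call:
send_rows(
  dp=[
    [0, -60, 0],
    [0, -110, -5],
    [-0.5, -137.5, -7],
    [-0.5, -137.5, -7],
    [-0.5, -137.5, -7],
  ],
  rot=[
    [0, 0, 0],
    [0, 0, 0],
    [0, 0, 0],
    [0, 0, 0],
    [0, 0, 0],
  ],
)

```text
time: 23.75
tool_pos: [618.9, -297.4, 164.7]
tcp_rot: [180.0, 0.0, -90.0]
ft_force: [0.8, 0.5, -0.1]
finger_gap: 59.6
```

Run:
```python
from fitsl import *
sent([-4,-300,0],[0,0,0]); sent([-.5,-137.5,-7],[0,0,0]); print(load()[0],load()[1].as_euler('xyz',degrees=True))
look("pics/w10.png","w10.npz"); fit("w10.npz",(618.5,-299.5))
```

```text
[ 618.479 -299.475  164.792] [-1.79998078e+02 -2.48873884e-04 -9.00002274e+01]
[ 618.90021743 -297.36145575  164.73152855] [ 1.79990292e+02  4.65570160e-02 -8.99628022e+01] [ 0.9 -0.5  0.4 -0.2  0.  -0. ] [ 0.8  0.5 -0.1] 59.60146202102873
1051
fit [ 618.92 -299.16   81.36] 0.30791580445185435
circle ((619.2666625976562, -299.2936706542969), 13.010660171508789)
```

View pics/w10.png

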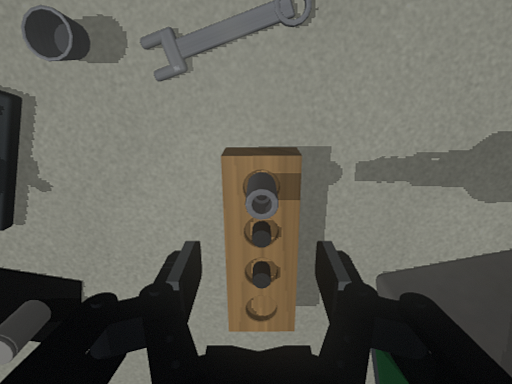

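The sleeve ring is at (262,203), between the pads and clear of the stubs at (262,232) and (262,273).

Call:
send_rows(
  dp=[
    [0.2, 0.2, -40],
    [0.2, 0.2, -75],
    [0.2, 0.2, -103.3],
    [0.2, 0.2, -103.3],
    [0.2, 0.2, -103.3],
  ],
  rot=[
    [0, 0, 0],
    [0, 0, 0],
    [0, 0, 0],
    [0, 0, 0],
    [0, 0, 0],
  ],
)

```text
time: 24.42
tool_pos: [619.9, -297.8, 63.2]
tcp_rot: [-179.9, -0.0, -89.9]
ft_force: [0.7, 1.2, 0.9]
finger_gap: 60.0
```

Call:
send_rows(
  dp=[
    [0, 0, 0],
    [0, 0, 0],
    [0, 0, 0],
    [0, 0, 0],
    [0, 0, 0],
  ],
  rot=[
    [0, 0, 0],
    [0, 0, 0],
    [0, 0, 0],
    [0, 0, 0],
    [0, 0, 0],
  ],
  jaw=15,
  force=30,
)

```text
time: 25.05
tool_pos: [619.8, -298.8, 63.4]
tcp_rot: [-179.9, -0.1, -90.0]
ft_force: [-0.4, -0.1, 6.4]
finger_gap: 24.5
```

Run:
```python
from fitsl import *
sent([.2,.2,-103.3],[0,0,0]); print(load()[0])
look("pics/w11.png","w11.npz"); ring("w11.npz")
```

```text
[ 618.679 -299.275   61.492]
[ 619.8378466  -298.82373187   63.3993244 ] [-1.79865372e+02 -5.84825246e-02 -9.00080073e+01] [-0.1 -0.1  0.1  0.  -0.  -0. ] [-0.4 -0.1  6.4] 24.485750679179624
top z -17.516644134684576 1401 y range -12.688992207088987 13.310791537104038
ring centre [ 0.00254529 -0.07324255] 0.06101971536460442
```

View pics/w11.png

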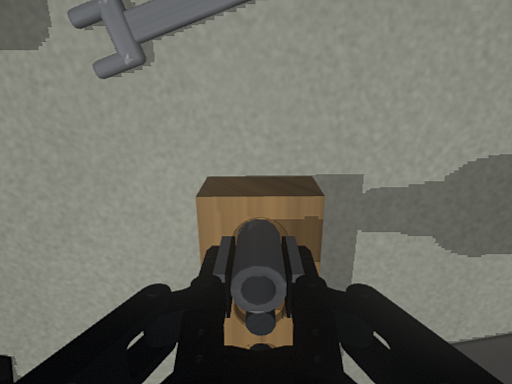

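The sleeve is gripped (ring 259,290). Lifting and carrying it to the pin.

Call:
send_rows(
  dp=[
    [0, 0, 10],
    [0, 0, 40],
    [0, 0, 80],
    [-15, 40, 115],
    [-35, 90, 130],
  ],
  rot=[
    [0, 0, 0],
    [0, 0, 0],
    [0, 0, 0],
    [0, 0, 0],
    [0, 0, 0],
  ],
)

```text
time: 25.72
tool_pos: [584.7, -208.8, 195.1]
tcp_rot: [-179.7, -0.1, -90.1]
ft_force: [0.9, 0.1, -0.9]
finger_gap: 24.6
```

Run:
```python
from fitsl import *
sent([-35,90,130],[0,0,0]); print(load()[0])
yt=pinR(a).as_matrix()[:,1]
to(O+a*108-0.3*yt,pinR(a))
```

```text
[ 583.679 -209.275  191.492]
dp [-9.3, 225.1, -35.1] rot [-0.077, -0.4669, -0.313] deg 32.5
```

Call:
send_rows(
  dp=[
    [-2, 45, 0],
    [-4, 95, 0],
    [-6, 140, -5],
    [-8, 185, -15],
    [-9.3, 225.1, -35.1],
  ],
  rot=[
    [-0.015, -0.093, -0.06],
    [-0.031, -0.187, -0.125],
    [-0.046, -0.28, -0.188],
    [-0.062, -0.374, -0.25],
    [-0.077, -0.4669, -0.313],
  ],
)

```text
time: 26.35
tool_pos: [575.2, 18.1, 158.3]
tcp_rot: [-152.6, 0.1, -108.4]
ft_force: [0.3, -0.2, -1.8]
finger_gap: 24.3
```

Call:
send_rows(
  dp=[
    [0, 0, 0],
    [5.2, -1.7, -10.7],
    [8.6, -2.9, -17.8],
    [8.6, -2.9, -17.8],
    [8.6, -2.9, -17.8],
  ],
  rot=[
    [0, 0, 0],
    [0, 0, 0],
    [0, 0, 0],
    [0, 0, 0],
    [0, 0, 0],
  ],
)

```text
time: 26.98
tool_pos: [583.5, 12.8, 138.8]
tcp_rot: [-153.0, -0.1, -108.4]
ft_force: [0.5, -0.1, -0.2]
finger_gap: 24.5
```

Run:
```python
from fitsl import *
sent([-9.3,225.1,-35.1],[-.077,-.4669,-.313]); sent([8.6,-2.9,-17.8],[0,0,0])
look("pics/w12.png","w12.npz"); rel(r.sense(),dz=31.2,off=(0,.4)); ring("w12.npz")
```

```text
[583.52406346  12.84244116 138.84156964] [-1.53008291e+02 -1.08440549e-01 -1.08385750e+02] [ 0.5 -0.5  0.1 -0.  -0.2  0. ] [ 0.5 -0.1 -0.2] 24.534729199322822
foot z 56.95 lat toolx -0.28 tooly -0.52 ang 0.03 F [ 0.4  0.1 -0.7] Fa -0.8 gap 24.4 t 27.025
top z -17.74701543180864 1403 y range -11.95278335173883 14.432935766059117
ring centre [0.0648788  0.32957507] 0.06741846101104762
```

View pics/w12.png

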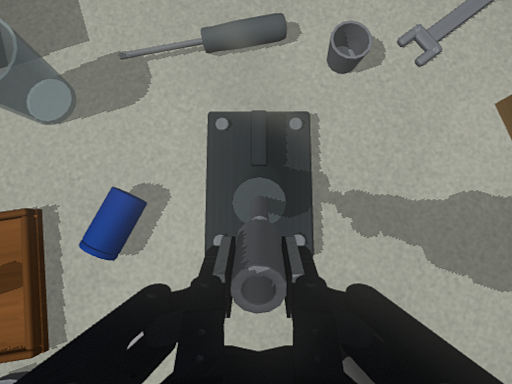

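The sleeve is lined up with the pin (ring 260,287; nose just showing at 260,217). I'll use the same careful approach as before.

Call:
send_rows(
  dp=[
    [2.1, -0.9, -4.5],
    [4, -1.6, -8.8],
    [5.9, -2.3, -12.4],
    [7.7, -3, -15.9],
    [7.7, -3, -15.9],
  ],
  rot=[
    [0, 0, 0],
    [0, 0, 0],
    [0, 0, 0],
    [0, 0, 0],
    [0, 0, 0],
  ],
)

```text
time: 27.65
tool_pos: [590.8, 10.7, 122.4]
tcp_rot: [-153.0, -0.1, -108.3]
ft_force: [0.2, -1.3, -1.0]
finger_gap: 24.4
```

Call:
send_rows(
  dp=[
    [0, -0.2, 0],
    [0, -0.2, 0],
  ],
  rot=[
    [0, 0, 0],
    [0, 0, 0],
  ],
)

```text
time: 27.9
tool_pos: [590.9, 10.7, 122.9]
tcp_rot: [-153.0, -0.1, -108.3]
ft_force: [-0.8, -0.5, -1.1]
finger_gap: 24.4
```

Run:
```python
from fitsl import *
sent([7.7,-3,-15.9],[0,0,0]); sent([0,-.2,0],[0,0,0]); rel(r.sense(),dz=31.2,off=(0,.4))
```

```text
foot z 39.15 lat toolx -0.39 tooly -0.20 ang 0.01 F [-0.8 -0.5 -1.1] Fa -0.7 gap 24.4 t 27.9
```

Call:
send_rows(
  dp=[
    [1, -0.8, -2.7],
    [2.3, -1.2, -5.4],
    [3.5, -1.6, -8],
    [4.6, -2, -10.2],
    [5.4, -2.2, -11.6],
  ],
  rot=[
    [0, 0, 0],
    [0, 0, 0],
    [0, 0, 0],
    [0, 0, 0],
    [0, 0, 0],
  ],
)

```text
time: 28.52
tool_pos: [596.2, 8.4, 110.9]
tcp_rot: [-153.0, -0.1, -108.3]
ft_force: [0.3, 0.6, -0.2]
finger_gap: 24.8
```

Call:
send_rows(
  dp=[
    [0.4, -0.1, -0.9],
    [0.9, -0.3, -1.8],
    [0.9, -0.3, -1.8],
  ],
  rot=[
    [0, 0, 0],
    [0, 0, 0],
    [0, 0, 0],
  ],
)

```text
time: 28.9
tool_pos: [597.2, 8.1, 109.3]
tcp_rot: [-153.0, -0.1, -108.3]
ft_force: [0.0, 0.4, -1.0]
finger_gap: 24.2
```

Run:
```python
from fitsl import *
sent([5.4,-2.2,-11.6],[0,0,0]); sent([.9,-.3,-1.8],[0,0,0]); rel(r.sense(),dz=31.2,off=(0,.4))
```

```text
foot z 23.96 lat toolx 0.08 tooly -0.00 ang 0.00 F [ 0.   0.4 -1. ] Fa -0.9 gap 24.2 t 28.9
```

Now about 24 mm from the shoulder; half-millimetre steps through the expected stop.

Call:
send_rows(
  dp=[
    [0.2, -0.1, -0.45],
    [0.4, -0.15, -0.9],
    [0.65, -0.2, -1.35],
    [0.9, -0.3, -1.8],
    [0.9, -0.3, -1.8],
  ],
  rot=[
    [0, 0, 0],
    [0, 0, 0],
    [0, 0, 0],
    [0, 0, 0],
    [0, 0, 0],
  ],
)

```text
time: 29.52
tool_pos: [598.1, 7.8, 107.5]
tcp_rot: [-153.0, -0.1, -108.3]
ft_force: [-0.5, 0.4, -0.9]
finger_gap: 24.2
```

Call:
send_rows(
  dp=[
    [0.2, -0.1, -0.45],
    [0.4, -0.15, -0.9],
    [0.4, -0.15, -0.9],
  ],
  rot=[
    [0, 0, 0],
    [0, 0, 0],
    [0, 0, 0],
  ],
)

```text
time: 29.9
tool_pos: [598.4, 7.7, 106.6]
tcp_rot: [-153.0, -0.1, -108.3]
ft_force: [0.2, -0.9, -1.2]
finger_gap: 24.7
```

Call:
send_rows(
  dp=[
    [0.2, -0.1, -0.45],
    [0.4, -0.15, -0.9],
    [0.4, -0.15, -0.9],
  ],
  rot=[
    [0, 0, 0],
    [0, 0, 0],
    [0, 0, 0],
  ],
)

```text
time: 30.28
tool_pos: [599.0, 7.5, 105.9]
tcp_rot: [-153.0, -0.1, -108.3]
ft_force: [-0.8, -0.4, 0.8]
finger_gap: 25.0
```

Run:
```python
from fitsl import *
sent([.9,-.3,-1.8],[0,0,0]); sent([.4,-.15,-.9],[0,0,0]);sent([.4,-.15,-.9],[0,0,0]); rel(r.sense(),dz=31.2,off=(0,.4))
```

```text
foot z 20.05 lat toolx 0.10 tooly -0.19 ang 0.02 F [-0.8 -0.4  0.8] Fa 1.0 gap 25.0 t 30.275
```

Call:
send_rows(
  dp=[
    [0.2, -0.1, -0.45],
    [0.2, -0.1, -0.45],
    [0.2, -0.1, -0.45],
  ],
  rot=[
    [0, 0, 0],
    [0, 0, 0],
    [0, 0, 0],
  ],
)

```text
time: 30.65
tool_pos: [599.3, 7.4, 105.7]
tcp_rot: [-153.0, -0.1, -108.3]
ft_force: [-1.7, -1.6, 2.8]
finger_gap: 24.7
```

Run:
```python
from fitsl import *
sent([.2,-.1,-.45],[0,0,0]); rel(r.sense(),dz=31.2,off=(0,.4))
```

```text
foot z 19.67 lat toolx 0.12 tooly -0.42 ang 0.04 F [-1.7 -1.6  2.8] Fa 3.0 gap 24.7 t 30.65
```

Call:
send_rows(
  dp=[
    [0.2, -0.1, -0.45],
    [0.4, -0.15, -0.9],
    [0.4, -0.15, -0.9],
  ],
  rot=[
    [0, 0, 0],
    [0, 0, 0],
    [0, 0, 0],
  ],
)

```text
time: 31.02
tool_pos: [599.8, 7.2, 105.3]
tcp_rot: [-153.0, -0.1, -108.3]
ft_force: [-6.9, -0.0, 9.2]
finger_gap: 24.4
```

Run:
```python
from fitsl import *
sent([.4,-.15,-.9],[0,0,0]); look("pics/w13.png","w13.npz"); rel(r.sense(),dz=31.2,off=(0,.4)); ring("w13.npz")
s,d=snap("side"); save(d,"pics/s8.png",(215,150,335,240),5)
```

```text
[599.80762651   7.16434755 105.289731  ] [-1.52950751e+02 -1.04078218e-01 -1.08305961e+02] [ 0.1  0.1  0.   0.  -0.1 -0.1] [-6.9 -0.   9.2] 24.399163036320438
foot z 19.08 lat toolx 0.15 tooly -0.68 ang 0.05 F [-6.9 -0.7  8.9] Fa 10.8 gap 24.3 t 31.075
top z -17.8030090752914 1402 y range -12.202920141194383 13.697060601504973
ring centre [0.0578387  0.36523785] 0.061995705146760456
```

View pics/s8.png

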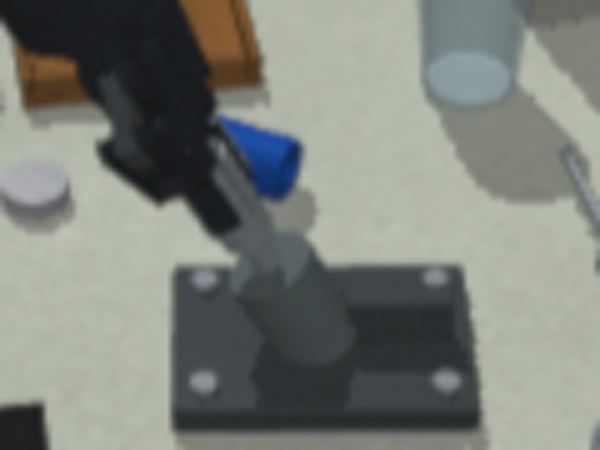

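It stopped with its foot 19–20 mm above the shoulder, at 11 N axial. In the side crop the pin is visible below the sleeve foot (262,255). This is the choked one, so withdraw and take it to the dish.

Call:
send_rows(
  dp=[
    [-2.2, 0.7, 4.5],
    [-6.5, 2.2, 13.4],
    [-12.9, 4.3, 26.7],
    [-17.2, 5.8, 35.6],
    [-21.5, 7.2, 44.6],
  ],
  rot=[
    [0, 0, 0],
    [0, 0, 0],
    [0, 0, 0],
    [0, 0, 0],
    [0, 0, 0],
  ],
)

```text
time: 31.75
tool_pos: [577.5, 14.7, 149.4]
tcp_rot: [-153.0, -0.1, -108.3]
ft_force: [-0.4, -0.2, -0.1]
finger_gap: 24.6
```

Run:
```python
from fitsl import *
sent([-21.5,7.2,44.6],[0,0,0]); rel(r.sense(),dz=31.2,off=(0,.4)); print(load()[0])
to([486,262,150],down(-90))
```

```text
foot z 69.07 lat toolx 0.11 tooly 0.32 ang 0.02 F [-0.4 -0.2 -0.1] Fa 0.0 gap 24.6 t 31.75
[577.779  13.575 148.942]
dp [-91.8, 248.4, 1.1] rot [0.077, 0.4669, 0.313] deg 32.5
```

Call:
send_rows(
  dp=[
    [-15, 45, 10],
    [-34, 95, 10],
    [-53, 145, 8],
    [-72, 197, 4],
    [-91.8, 248.4, 0],
  ],
  rot=[
    [0.015, 0.093, 0.06],
    [0.031, 0.187, 0.125],
    [0.046, 0.28, 0.188],
    [0.062, 0.374, 0.25],
    [0.077, 0.4669, 0.313],
  ],
)

```text
time: 32.38
tool_pos: [485.5, 264.6, 149.6]
tcp_rot: [179.9, 0.0, -89.9]
ft_force: [1.1, -0.0, -1.7]
finger_gap: 24.7
```

Call:
send_rows(
  dp=[
    [0, 0, -35],
    [0, 0, -75],
    [0, 0, -100],
    [0, 0, -108],
    [0, 0, -108],
  ],
  rot=[
    [0, 0, 0],
    [0, 0, 0],
    [0, 0, 0],
    [0, 0, 0],
    [0, 0, 0],
  ],
)

```text
time: 33.0
tool_pos: [486.1, 262.9, 41.2]
tcp_rot: [180.0, -0.0, -90.0]
ft_force: [0.4, 0.5, -0.2]
finger_gap: 24.8
```

Run:
```python
from fitsl import *
sent([-91.8,248.4,0],[0.077, 0.4669, 0.313]); sent([0,0,-108],[0,0,0]); print(load()[0])
s,d=snap("side"); save(d,"pics/s9.png",(140,110,260,200),5); print(s["tool_pos"],s["ft_force"],s["finger_gap"])
```

```text
[485.979 261.975  40.942]
[486.09214878 262.88488631  41.18485638] [ 0.37595088  0.48674737 -0.17003219] 24.79272091967259
```

View pics/s9.png

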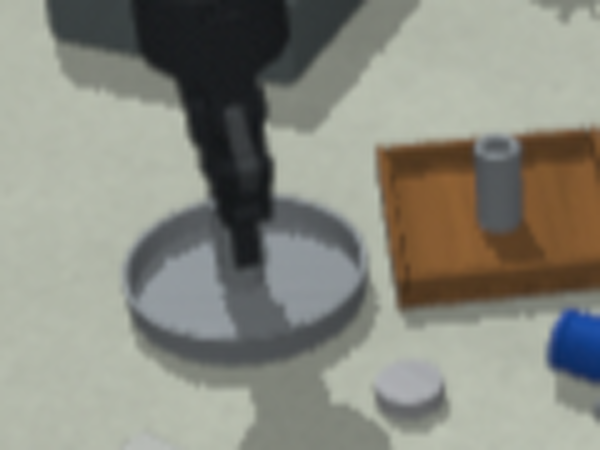

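The sleeve is over the dish (crop 240,265). The other one is still standing in the tray. Lowering until contact.

Call:
send_rows(
  dp=[
    [0, 0, -2],
    [0, 0, -3.5],
    [0, 0, -4.8],
    [0, 0, -4.8],
  ],
  rot=[
    [0, 0, 0],
    [0, 0, 0],
    [0, 0, 0],
    [0, 0, 0],
  ],
)

```text
time: 33.55
tool_pos: [486.1, 262.8, 36.2]
tcp_rot: [180.0, -0.0, -90.0]
ft_force: [0.2, -0.2, -1.3]
finger_gap: 24.6
```

Call:
send_rows(
  dp=[
    [0, 0, -0.7],
    [0, 0, -1.4],
    [0, 0, -1.4],
    [0, 0, -1.4],
  ],
  rot=[
    [0, 0, 0],
    [0, 0, 0],
    [0, 0, 0],
    [0, 0, 0],
  ],
)

```text
time: 34.05
tool_pos: [486.3, 262.9, 35.3]
tcp_rot: [-180.0, 0.0, -90.0]
ft_force: [-3.7, -1.4, 5.7]
finger_gap: 24.1
```

Contact. Releasing and retreating.

Call:
send_rows(
  dp=[
    [0, 0, 0],
    [0, 0, 0],
    [0, 0, 0],
  ],
  rot=[
    [0, 0, 0],
    [0, 0, 0],
    [0, 0, 0],
  ],
  jaw=60,
)

```text
time: 34.42
tool_pos: [486.1, 262.9, 34.7]
tcp_rot: [180.0, -0.0, -90.0]
ft_force: [0.7, -1.5, 0.8]
finger_gap: 60.2
```

Call:
send_rows(
  dp=[
    [0, 0, 30],
    [0, 0, 70],
    [0, 0, 120],
    [-30, -40, 160],
    [-60, -90, 180],
  ],
  rot=[
    [0, 0, 0],
    [0, 0, 0],
    [0, 0, 0],
    [0, 0, 0],
    [0, 0, 0],
  ],
)

```text
time: 35.05
tool_pos: [426.8, 173.2, 217.3]
tcp_rot: [-179.8, 0.1, -89.9]
ft_force: [0.9, -1.8, 0.4]
finger_gap: 60.0
```

Call:
send_rows(
  dp=[
    [-20, -50, 10],
    [-40, -100, 20],
    [-40, -100, 20],
    [-40, -100, 20],
  ],
  rot=[
    [0, 0, 0],
    [0, 0, 0],
    [0, 0, 0],
    [0, 0, 0],
  ],
)

```text
time: 35.55
tool_pos: [386.7, 73.4, 234.8]
tcp_rot: [-179.9, 0.0, -90.1]
ft_force: [0.3, -0.8, 0.7]
finger_gap: 59.9
```

Run:
```python
from h import *
s,d=snap("side"); save(d,"pics/s10.png",scale=1.5); V=cloud(d)
def c(M,x,y,w,z0,z1):
    m=(abs(M[...,0]-x)<w)&(abs(M[...,1]-y)<w)&(M[...,2]>z0)&(M[...,2]<z1); print(m.sum(),M[m].mean(0).round(1),M[m].min(0).round(1),M[m].max(0).round(1))
s,t=snap("top"); save(t,"pics/t10.png",scale=1.5); W=cloud(t); print(s["tool_pos"],s["ft_force"],s["qd"].round(1))
for M in(V,W):
    c(M,633,273,45,30,75);c(M,486,262,45,30,75);c(M,453,-35,45,15,75)
```

```text
[386.61023324  73.86913629 234.47661711] [ 0.76859348 -0.60725756  0.56352579] [ 1.   1.  -0.3 -0.   0.  -0.2]
108 [629.4 267.4  46.9] [618.3 256.6  30.5] [642.3 286.1  58.2]
110 [483.5 257.6  45. ] [470.6 246.4  30. ] [496.2 275.4  56. ]
368 [451.1 -44.2  47.1] [435.5 -55.4  15.2] [468.9 -18.6  65.2]
77 [631.8 273.4  50.5] [619.9 261.8  30.4] [644.6 285.6  63. ]
78 [486.  262.3  48. ] [475.2 250.9  30.4] [497.4 274.9  60.9]
126 [454.2 -33.3  62.1] [437.7 -50.2  25.9] [470.  -17.6  69.1]
```

View pics/s10.png

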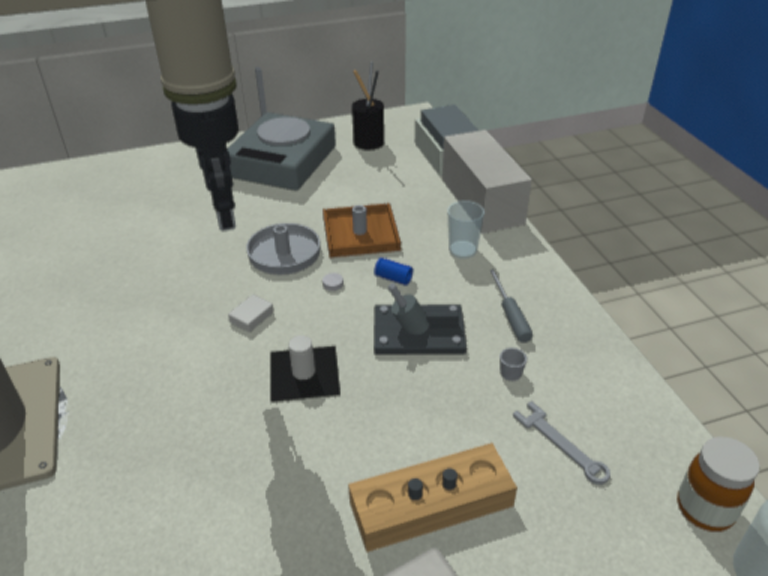

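View pics/t10.png

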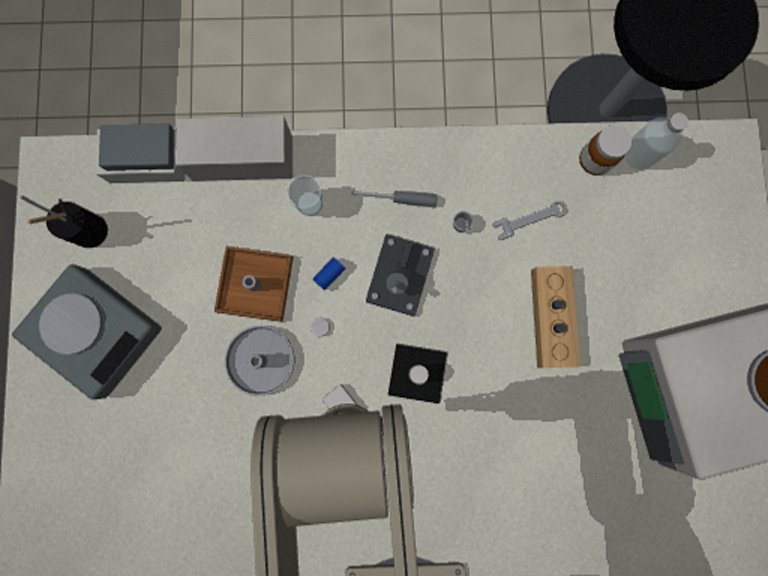

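Everything is in place. In the top picture the sleeves stand in the tray (249,283) and the dish (257,361), and the cover stands on the mat (418,373). The stubs, disc, crucible and other bystanders are where they were. Handing in.

```bash
python3 -c "
from bench import job
print(job.hand_in())"
```

```text
the job is handed in; nothing more can be done
None
```

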